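# Tip a plaster tile out of its mould and lay it to dry

## Robot

A 6-joint arm with a two-finger parallel gripper is mounted at the origin on the work surface. World frame = base frame: x ahead of the robot, y to its left, z up, the work surface at z = 0. Lengths are in m, angles in rad, forces in N, time in s.
With the tool pointing down it reaches from about 0.35 to 0.975 m from the base axis. Payload 4.9 kg.
Tool frame: the origin (TCP) lies at the very end of the fingers, on their centre line; the grasp point (between the pads) lies 19 mm behind it; x points along the fingers, y is the direction in which the jaws open and shut, and the axes are right-handed (so a half turn about x gives the same grasp; the last joint's range is limited). The gripper opens to 85 mm and grips with 20 to 120 N. Pads are 22 mm wide; open, the fingers measure 114 mm over their backs; the gripper's body (76 mm by 85 mm) begins 54 mm behind the grasp point. The pads swing forward as they close: fully open they stand 13 mm farther back than shut.
Start: joints at [-1.468, 0.053, 1.613, -0, 1.476, -0.119], TCP at [0.137, -0.61, 0.231] pointing down, gripper open.
Joint ranges: [-3.01, 3.01], [-1.01, 2.22], [0.06, 2.58], [-1.02, 4.17], [0.09, 2.62], [-3.14, 3.14]. Speed limits (rad/s): [2.57, 2.57, 3.14, 3.14, 3.14, 3.14].

## Interface

Orientations are given as a rotation vector (axis times angle).
In Python, from station import ctrl, get_image, calibration, finish_job, search_frame, cut_out, mark_of gives the robot as it stands. The module is installed in compiled form; this text tells all that it offers.
- The arm moves only by the tool arm_command, never from a script. Its argument "plan" is a list that holds one entry, the list of rows, each a list of 7 numbers: the shift along the tool's x, y, z in m, then the turn, a rotation vector about the tool's x, y, z in degrees, then the finger opening in m, from 0 to 0.0854. A call has 1 to 20 rows; each row shifts and turns the pose as measured when the row begins, along the tool's axes as they then stand; what a row does not reach is not made up. A row lasts 1/12 s, in which the tool goes at most 41.7 mm and 7.16 degrees, less where a joint would pass 70% of its speed; a pose out of reach is approached as far as the arm can. A call with a gripper value outside its range is refused whole. The fingers move at their own pace and stop on an object; "squeeze" is the grip in N (left out, the last holds). Time passes only in rows, so rows that do not move let the fingers close. It gives the time, the measured TCP pose, the force and the opening at its end, in the units of the state.
- ctrl.get_obs(): the state, without advancing time (a new reading comes with each control period).
- get_image(name): name is "side" or "top"; returns the picture (420x560x3 uint8, red, green, blue); there is no depth.
- calibration(name): a dict with "fx", "fy", "cx", "cy" (pixels), "k1" (the pictures are not rectified: a ray, as slopes to the right and down, at radius r is drawn at 1 + k1 r^2 times it, then the intrinsics apply), "cam_to_world" (4x4, takes a point from camera to world coordinates). Camera axes: x right, y down, z forward; pixel columns grow to the right and rows downward; lengths in m; the calibration is good to about 2 mm. A picture is of the moment at which its call begins. calibration takes no time and is no camera call.
- finish_job(): hands the job in, once; it reports no verdict.
Trained networks look in the newest picture that a camera, given by its name, has taken for a name from the list of things; names that differ only in an ending like _2 or _b are one class to them, and where a whole thing is asked for, a point or a joint stands for the part that bears it (a point fixed in the world has none). Each returns a list of dicts, best first, with "conf" (0 to 1); they miss things now and then, are a little off and sometimes report something else, mostly with a low value. They report only what shows in the picture. A call takes as long as a camera call. They do not tell look-alikes from the thing itself.
- search_frame(camera, thing): "at" ([x, y, z] in m, in the coordinates of the camera as it stood for that picture, good to about 4 mm: the middle of the surface that is visible of it).
- cut_out(camera, thing): "mask" (420x560 bool, what is visible of it).
- mark_of(camera, thing): "at" ([x, y, z] in m, in the coordinates of the camera as it stood for that picture, good to about 4 mm: a listed point, or the origin of a listed thing).
The state is a dict: "t": time; "q": joint angles; "dq": joint speeds; "effort": joint torques, N m; "tool_pos": TCP position; "tool_rot": TCP orientation; "contact_force": force on the tool from outside, world axes, zero at the start; "wrist_torque": the same for the moment, N m; "opening": finger opening in m.
Only numpy, scipy, OpenCV 4.12 (cv2) and the standard library are available. Lean on these libraries where they do the work, as an engineer would, in place of code of your own. Each camera call takes 0.05 s, during which the arm holds its last target. There are 200 camera calls.

## Task

Carry the blue mould, tile and all, to the grey felt pad, rest its open lip lightly on the felt, tip it to 50 degrees and hold it there for a second with the lip still touching, so that the white tile slides out onto the felt. Put the mould back level on its dark wooden stand, between the yellow lines and facing as it did; then lay the white tile flat and square inside the empty black outline on the drying board. Do not drop the tile or press the mould hard onto the felt, and leave the other things where they are.

Things in the scene. Friction and masses are not known exactly. Their poses are not given: they have to be found in the camera images.
- mould: Loose blue plastic trough, 110 (x) x 56 (y) x 36 mm, walls and floor 5 mm, 0.15-0.3 kg. A side wall at each y end, back wall at +x; the -x end is open (the lip, white line on its floor). Origin: centre of underside; z up. Starts level on the stand, open end roughly towards the robot, the tile in it. Grip from above across its 56 mm width, near the middle.
- lip (a point): Middle of the lower front edge of the mould's open end: 55 mm from the mould's origin along its -x, on the underside.
- tile: Loose white plaster tile with a small rosette, 40 x 40 mm, 9 mm thick (z), about 35 g. Origin: centre of its underside. It starts flat inside the mould, within 2 mm of its middle line, rather towards the back wall; it slides on the mould's floor at a lean of some 24 to 37 degrees (friction varies).
- stand: Fixed dark wooden slab on the bench, 140 (x) x 84 (y) x 10 mm, two thin yellow lines 62 mm apart along its x. Origin: centre of its underside; its top is 10 mm above the bench. The mould belongs on its centre, long side along its x, lip to its -x end, as it starts.
- felt: Fixed grey felt pad on the bench, flat, firm, 190 (x) x 140 (y) x 4 mm. Origin: centre of its underside.
- board: Fixed plywood drying board, 100 (x) x 180 (y) x 14 mm, with two 56 mm square black outlines painted on top, centred 42 mm either side of its middle along y. Origin: centre of its underside. The outline at -y holds the finished brown tile; the one at +y is empty.
- bay (a point): Centre of the empty black outline on the drying board, on the board's top (14 mm above the bench).
- old_tile: Bystander: loose brown tile, 40 x 40 x 9 mm, on the board's other outline. Origin: centre of its underside.
- chisel_a: Bystander: loose chisel with a light handle, 235 mm long, 29 mm high, along its x; origin on the bench, about mid-length.
- chisel_b: Bystander: loose chisel with a dark handle, 235 mm long, 29 mm high, along its x; origin on the bench, about mid-length.
- mallet: Bystander: loose wooden carver's mallet standing on its head, 86 mm across, 240 mm high; origin: centre of its underside.
- offcut: Bystander: loose block of light wood, 55 (x) x 85 (y) x 45 mm; origin: centre of its underside.
- tin: Bystander: loose metal cup, 72 mm across, 95 mm high; origin: centre of its underside.
- jar: Bystander: loose amber jar, 70 mm across, 100 mm high; origin: centre of its underside.
Not all that is in view belongs to the job. What is meant by the tile is not turquoise, and is the smaller of those in its own colour. There is more than one size of the stand; the job needs the largest.

How it is judged:
By the outcome, as a careful person would: the job done as asked, in the order asked, and still so for the second after the job is handed in, with the robot touching nothing.
It also fails if it takes over 64 s, if anything falls off the work surface, if the arm or the gripper's body presses on something with over 40 N, if the wrist force passes 120 N, or if a joint passes its speed limit or range.

## Working session

There is one attempt and no reset: what is moved stays moved. The work goes in short steps, Python scripts to look and compute and a tool call to move; the robot and the scene stay as the last step left them, time stands still between calls to the robot, and variables do not carry over. Pictures are saved under pics/ and viewed, about 8 in all and at most 12, crops included, and the job is handed in when it is done.

Besides the shell and the picture viewer there is one more tool, called after "Request:" in YAML: its name, and indented under it one key for each argument. arm_command: Moves the arm, as the interface text tells. Its arguments: {"type":"object","properties":{"plan":{"type":"array","items":{"type":"array","items":{"type":"array","items":{"type":"number"}}}},"squeeze":{"type":"number"}},"required":["plan"]}

```bash
mkdir -p pics; cat > h.py <<'E'
import numpy as np, cv2
from station import *
from scipy.spatial.transform import Rotation as R
def C(n):
    c=calibration(n); return c,np.array(c["cam_to_world"])
def w(n,p): T=C(n)[1]; return T[:3,:3]@np.array(p)+T[:3,3]
def ray(n,uv):
    c,T=C(n); d=np.array([(uv[0]-c["cx"])/c["fx"],(uv[1]-c["cy"])/c["fy"]]); s=d.copy()
    for _ in range(30): s=d/(1+c["k1"]*(s@s))
    v=T[:3,:3]@np.array([s[0],s[1],1]); return T[:3,3],v/np.linalg.norm(v)
def onz(n,uv,z): o,v=ray(n,uv); return o+v*(z-o[2])/v[2]
def proj(n,p):
    c,T=C(n); q=T[:3,:3].T@(np.array(p)-T[:3,3]); s=q[:2]/q[2]; s=s*(1+c["k1"]*(s@s))
    return np.array([c["fx"]*s[0]+c["cx"],c["fy"]*s[1]+c["cy"]])
def tri(a,b):
    (o1,v1),(o2,v2)=ray(*a),ray(*b); s=np.linalg.lstsq(np.c_[v1,-v2],o2-o1,rcond=None)[0]
    p,q=o1+s[0]*v1,o2+s[1]*v2; return (p+q)/2,np.linalg.norm(p-q)
def save(n,f,box=None,k=1):
    im=get_image(n)[:,:,::-1]
    if box: im=im[box[1]:box[3],box[0]:box[2]]
    cv2.imwrite("pics/"+f,cv2.resize(im,None,fx=k,fy=k,interpolation=cv2.INTER_CUBIC))
E
python3 - <<'E'
from h import *
np.set_printoptions(precision=3,suppress=True)
for n in("top","side"):
    get_image(n); c,T=C(n); print(n,c["fx"],c["k1"],T.tolist())
    for t in "mould lip tile stand felt board bay old_tile chisel_a mallet offcut tin jar".split():
        for d in mark_of(n,t)[:4]:
            p=w(n,d["at"]); print(t,round(d["conf"],2),p,proj(n,p).round())
a=get_image("top")[:,:,::-1];b=get_image("side")[:,:,::-1]
cv2.imwrite("pics/t0.png",cv2.resize(a,(800,600),interpolation=cv2.INTER_CUBIC));cv2.imwrite("pics/s0.png",cv2.resize(b,(800,600),interpolation=cv2.INTER_CUBIC))
print(ctrl.get_obs())
E
```

```text
top 539.9191317986764 0.03130389818350961 [[-0.10325693055315466, -0.9711673340479593, 0.21487674506777227, 0.30983905050888916], [-0.9946512361021188, 0.10024676660007707, -0.024889843445804805, 0.0844997181488046], [0.0026315039935401207, -0.21629746892742194, -0.9763239626898047, 1.327358762260178], [0.0, 0.0, 0.0, 1.0]]
mould 0.96 [0.576 0.022 0.006] [295. 224.]
lip 0.7 [0.514 0.032 0.011] [293. 249.]
tile 0.78 [0.425 0.032 0.   ] [297. 285.]
tile 0.72 [0.593 0.021 0.016] [294. 216.]
tile 0.72 [ 0.556 -0.101  0.002] [344. 227.]
stand 0.82 [ 0.672 -0.157  0.006] [361. 180.]
stand 0.68 [0.353 0.206 0.003] [229. 322.]
stand 0.65 [0.571 0.027 0.002] [293. 226.]
felt 0.78 [ 0.481 -0.238  0.003] [403. 251.]
board 0.64 [ 0.504  0.281 -0.001] [193. 263.]
board 0.41 [0.515 0.032 0.013] [293. 248.]
bay 0.62 [0.501 0.326 0.021] [173. 265.]
old_tile 0.63 [0.514 0.247 0.013] [206. 257.]
chisel_a 0.91 [0.582 0.443 0.003] [125. 239.]
chisel_a 0.68 [ 0.748 -0.067  0.002] [322. 156.]
chisel_a 0.6 [0.519 0.031 0.012] [294. 246.]
chisel_a 0.52 [0.695 0.013 0.006] [293. 178.]
mallet 0.82 [0.799 0.17
[... 1270 characters left out ...]
85. 325.]
mallet 0.83 [0.794 0.175 0.001] [182. 221.]
offcut 0.86 [ 0.694  0.013 -0.003] [245. 201.]
tin 0.87 [ 0.714 -0.321 -0.003] [294. 140.]
tin 0.43 [0.591 0.017 0.013] [276. 210.]
jar 0.86 [ 0.721  0.282 -0.003] [179. 258.]
jar 0.45 [0.591 0.016 0.015] [276. 210.]
{'t': 1.5, 'q': array([-1.468,  0.053,  1.613,  0.   ,  1.476, -0.119]), 'dq': array([-0.001, -0.   ,  0.001, -0.001,  0.001, -0.001]), 'effort': array([ -0.001, -39.367, -37.045,  -0.   ,   0.001,   0.   ]), 'tool_pos': array([ 0.137, -0.61 ,  0.231]), 'tool_rot': array([ 2.104,  0.234, -2.104]), 'contact_force': array([ 0.504, -0.376,  0.171]), 'wrist_torque': array([ 0.037, -0.007, -0.013]), 'opening': 0.08544391331206003}
```

View pics/t0.png

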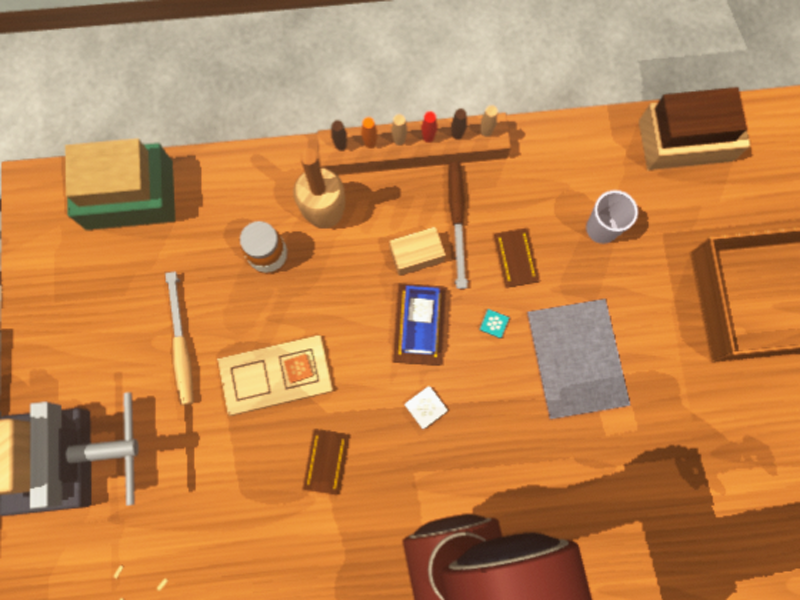

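View pics/s0.png

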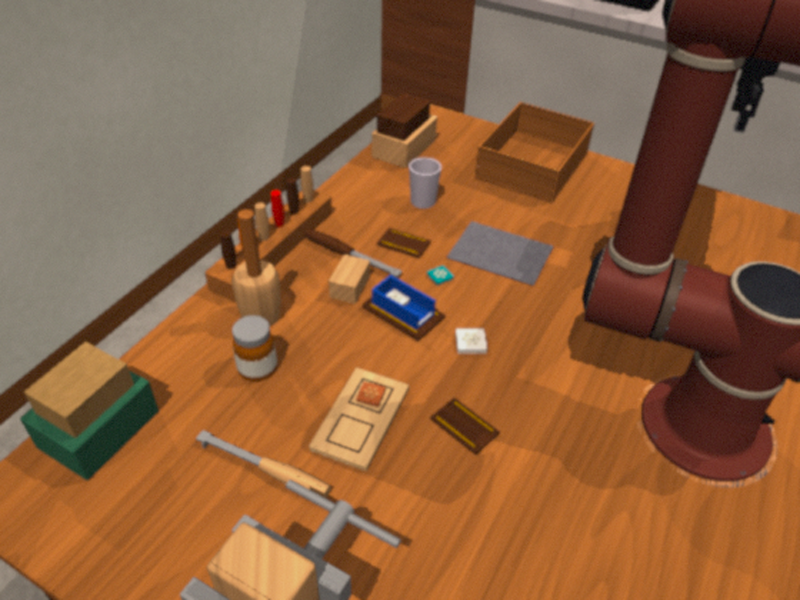

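The top view (shown ×1.43) has two white tiles, one in the mould at (421,310) and a bare one at (426,407). There's also a turquoise tile at (495,323). The stands are at (420,322) under the mould, (518,257) and (326,461). The tile in the mould looks smaller and its stand looks largest. Next I'll fit known shapes to the masks and check that in an enlarged crop.

```bash
cat > fit.py <<'E'
from h import *
from scipy.optimize import minimize
def hull(n,s,dim,z):
    x,y,a=s; c,sn=np.cos(a),np.sin(a)
    P=[(x+c*u*dim[0]/2-sn*v*dim[1]/2,y+sn*u*dim[0]/2+c*v*dim[1]/2,z+k*dim[2]) for u in(-1,1) for v in(-1,1) for k in(0,1)]
    return cv2.convexHull(np.float32([proj(n,p) for p in P]))
def draw(n,s,dim,z):
    m=np.zeros((1680,2240),np.uint8); cv2.fillPoly(m,[np.int32((hull(n,s,dim,z)+.5)*64)],1,shift=4); return m
def near(n,t,xy,r=.05,kind=cut_out):
    best=None
    for d in cut_out(n,t):
        m=d["mask"]
        if m.sum()<10: continue
        v,u=np.nonzero(m); p=onz(n,(u.mean(),v.mean()),.01); e=np.linalg.norm(p[:2]-xy)
        if e<r and (best is None or e<best[0]): best=(e,m)
    return None if best is None else best[1]
def fit(t,s0,dim,z,views=("top","side"),masks=None):
    M={n:(masks or {}).get(n) if masks else near(n,t,np.array(s0[:2])) for n in views}
    M={n:cv2.resize(m.astype(np.uint8),(2240,1680),interpolation=cv2.INTER_NEAREST) for n,m in M.items() if m is not None}
    def f(s):
        L=0
        for n,m in M.items():
            d=draw(n,(s[0],s[1],s[2]/5),dim,z); L+=1-(d&m).sum()/max(1,(d|m).sum())
        return L/max(1,len(M))
    b=None
    for da in(-.15,0,.15):
        q=np.array([s0[0],s0[1],(s0[2]+da)*5])
        r=minimize(f,q,method="Nelder-Mead",options=dict(initial_simplex=q+np.array([[0,0,0],[.01,0,0],[0,.01,0],[0,0,.4]]),xatol=1e-4,fatol=1e-4,maxiter=90))
        if b is None or r.fun<b.fun: b=r
    return np.array([b.x[0],b.x[1],b.x[2]/5]),1-b.fun,list(M)
E
cat > run1.py <<'E'
from fit import *
np.set_printoptions(precision=4,suppress=True)
a=get_image("top");get_image("side")
J=dict(mould=("mould",(.572,.025,-.15),(.11,.056,.036),.01),tile=("tile",(.592,.018,-.15),(.04,.04,.009),.015),felt=("felt",(.481,-.24,-.15),(.19,.14,.004),0),
 board=("board",(.502,.282,-.2),(.1,.18,.014),0),old=("old_tile",(.511,.242,-.2),(.04,.04,.009),.014),white2=("tile",(.423,.032,.7),(.05,.05,.009),0),
 st2=("stand",(.672,-.16,-.15),(.1,.06,.01),0),st3=("stand",(.353,.21,.1),(.1,.06,.01),0))
im=cv2.resize(a[:,:,::-1],None,fx=4,fy=4,interpolation=cv2.INTER_CUBIC)
for k,j in J.items():
  for V in (("top","side"),("top",),("side",)):
    s,i,v=fit(*j,views=V)
    print(k,V,s,round(np.degrees(s[2]),1),"iou",round(i,3))
    if len(V)==2: cv2.polylines(im,[np.int32((hull("top",s,*j[2:])+.5)*4)],True,(0,255,0),1)
# heights from two views: centre of mask pairs
for t,xy in(("mould",(.572,.025)),("old_tile",(.511,.242)),("tile",(.592,.018)),("board",(.502,.282)),("felt",(.481,-.24))):
    D={}
    for n in("top","side"):
        c=[d for d in search_frame(n,t) if np.linalg.norm(w(n,d["at"])[:2]-xy)<.05]
        if c: D[n]=w(n,c[0]["at"])
    print(t,D, tri(*[(n,proj(n,p)) for n,p in D.items()]) if len(D)==2 else "")
cv2.imwrite("pics/crop1.png",im[560:1240,560:1700][:, :][::1,::1][:600,200:1000])
E
python3 run1.py
```

```text
Traceback (most recent call last):
  File "run1.py", line 10, in <module>
    s,i,v=fit(*j,views=V)
          ~~~^^^^^^^^^^^^
  File "fit.py", line 28, in fit
    r=minimize(f,q,method="Nelder-Mead",options=dict(initial_simplex=q+np.array([[0,0,0],[.01,0,0],[0,.01,0],[0,0,.4]]),xatol=1e-4,fatol=1e-4,maxiter=90))
  File "fit.py", line 23, in f
    d=draw(n,(s[0],s[1],s[2]/5),dim,z); L+=1-(d&m).sum()/max(1,(d|m).sum())
  File "fit.py", line 8, in draw
    m=np.zeros((1680,2240),np.uint8); cv2.fillPoly(m,[np.int32((hull(n,s,dim,z)+.5)*64)],1,shift=4); return m
                                                                ~~~~^^^^^^^^^^^
  File "fit.py", line 6, in hull
    return cv2.convexHull(np.float32([proj(n,p) for p in P]))
                                      ~~~~^^^^^
  File "h.py", line 13, in proj
    c,T=C(n); q=T[:3,:3].T@(np.array(p)-T[:3,3]); s=q[:2]/q[2]; s=s*(1+c["k1"]*(s@s))
        ~^^^
  File "h.py", line 5, in C
    c=calibration(n); return c,np.array(c["cam_to_world"])
ValueError: time passes only in moves, steps and waits
```

```bash
python3 - <<'E'
s=open('h.py').read()
s=s.replace('def C(n):\n    c=calibration(n); return c,np.array(c["cam_to_world"])','_c={}\ndef C(n):\n    if n not in _c: c=calibration(n); _c[n]=(c,np.array(c["cam_to_world"]))\n    return _c[n]')
open('h.py','w').write(s)
E
time python3 run1.py
```

```text
mould ('top', 'side') [ 0.5707  0.025  -0.17  ] -9.7 iou 0.765
mould ('top',) [ 0.5712  0.0245 -0.1545] -8.9 iou 0.681
mould ('side',) [ 0.5699  0.0263 -0.2066] -11.8 iou 0.861
tile ('top', 'side') [ 0.5917  0.0216 -0.2552] -14.6 iou 0.506
tile ('top',) [ 0.5918  0.0218 -0.2711] -15.5 iou 0.888
tile ('side',) [ 0.6017  0.0337 -0.4311] -24.7 iou 0.173
felt ('top', 'side') [ 0.4819 -0.2404  0.0609] 3.5 iou 0.95
felt ('top',) [ 0.4841 -0.2415  0.064 ] 3.7 iou 0.973
felt ('side',) [ 0.48   -0.2396  0.0524] 3.0 iou 0.953
board ('top', 'side') [0.5058 0.2811 0.1366] 7.8 iou 0.873
board ('top',) [0.5073 0.2819 0.1264] 7.2 iou 0.888
board ('side',) [0.5039 0.2809 0.1409] 8.1 iou 0.886
old ('top', 'side') [0.511  0.2407 0.2368] 13.6 iou 0.813
old ('top',) [0.5133 0.2418 0.1833] 10.5 iou 0.903
old ('side',) [0.5082 0.2398 0.2482] 14.2 iou 0.844
white2 ('top', 'side') [0.4235 0.0308 0.5222] 29.9 iou 0.89
white2 ('top',) [0.4255 0.0297 0.4932] 28.3 iou 0.901
white2 ('side',) [0.4215 0.0319 0.5512] 31.6 iou 0.921
st2 ('top', 'side') [ 0.6716 -0.1588  0.0867] 5.0 iou 0.882
st2 ('top',) [ 0.6732 -0
[... 386 characters left out ...]
4(0.005527445869244744))
old_tile {'top': array([0.5125, 0.2458, 0.0234]), 'side': array([0.5047, 0.2396, 0.0213])} (array([0.5074, 0.2439, 0.0263]), np.float64(0.009566888949162716))
tile {'top': array([0.5891, 0.02  , 0.0239]), 'side': array([0.5896, 0.0108, 0.0217])} (array([0.5862, 0.02  , 0.0312]), np.float64(0.0027161324591365218))
board {'top': array([0.5062, 0.2937, 0.0142]), 'side': array([0.4944, 0.2992, 0.0142])} (array([0.5032, 0.2937, 0.0041]), np.float64(0.009401535193925968))
felt {'top': array([ 0.4767, -0.2422,  0.0082]), 'side': array([ 0.4779, -0.2318,  0.0035])} (array([ 0.4805, -0.2457, -0.008 ]), np.float64(0.003520718144125))
real	2m24.412s
user	1m15.755s
sys	0m53.767s
```

View pics/crop1.png

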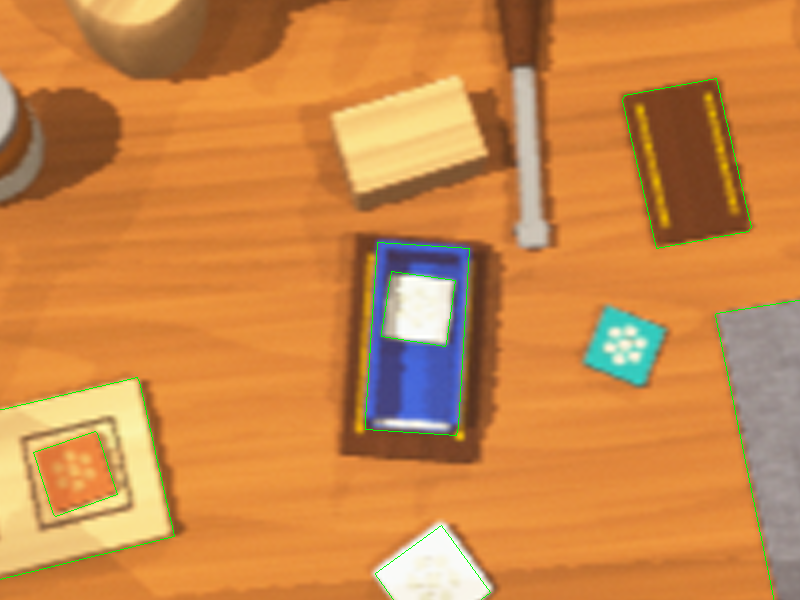

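The crop confirms it: the tile in the mould (crop 420,308) is about 40 mm, and the bare white one (435,570) is about 50 mm or more. The mould's stand is clearly the largest of the three. Next I'll refine the stand and mould yaw from colour, then plan the approach.

```bash
cat >> h.py <<'E'
def pose(): o=ctrl.get_obs(); return np.array(o["tool_pos"]),R.from_rotvec(o["tool_rot"]),o
def down(yaw,ref):
    # tool x down, jaws along mould y (yaw); choose half turn nearest ref
    c=[R.from_matrix(np.c_[[0,0,-1],s*np.array([-np.sin(yaw),np.cos(yaw),0]),np.cross([0,0,-1],s*np.array([-np.sin(yaw),np.cos(yaw),0]))]) for s in(1,-1)]
    return min(c,key=lambda r:(ref.inv()*r).magnitude())
def rows(p0,r0,p1,r1,n,g):
    rv=(r0.inv()*r1).as_rotvec(); out=[];p,r=p0,r0
    for i in range(1,n+1):
        q=p0+(p1-p0)*i/n; s=r0*R.from_rotvec(rv*i/n)
        out.append(list(np.round(r.inv().apply(q-p),4))+list(np.round(np.degrees((r.inv()*s).as_rotvec()),2))+[g]); p,r=q,s
    return out
E
cat > run2.py <<'E'
from fit import *
np.set_printoptions(precision=4,suppress=True)
M={}
for n in("top","side"):
    im=get_image(n); h=cv2.cvtColor(im,cv2.COLOR_RGB2HSV).astype(int); H,S,V=h[...,0],h[...,1],h[...,2]
    c=proj(n,(.571,.025,.03)); yy,xx=np.mgrid[:420,:560]; reg=np.hypot(xx-c[0],yy-c[1])<50
    b=(reg&(H>105)&(H<130)&(S>110)).astype(np.uint8)
    hu=cv2.convexHull(np.argwhere(b)[:,::-1].astype(np.int32)); m=np.zeros_like(b); cv2.fillPoly(m,[hu],1); M[n]=m
    y=reg&(H>20)&(H<32)&(S>180)&(V>110); v,u=np.nonzero(y)
    P=np.array([onz(n,q,.0105)[:2] for q in zip(u,v)])
    if len(P)>5:
        t=(P-[.571,.025])@[np.sin(.165),np.cos(.165)]
        for s in(1,-1):
            Q=P[t*s>0.02]
            if len(Q)>8:
                d=cv2.fitLine(Q.astype(np.float32),cv2.DIST_HUBER,0,1e-4,1e-4).ravel(); print(n,"line",s,len(Q),d[2:],"yaw",np.degrees(np.arctan(d[1]/d[0])), "len",np.ptp(Q@d[:2]))
for V in(("top","side"),("top",),("side",)): print(V,fit("mould",(.571,.025,-.15),(.11,.056,.036),.01,V,M))
p,r,o=pose(); print(o["t"],p,r.as_matrix())
E
python3 run2.py
```

```text
('top', 'side') (array([ 0.5732,  0.0246, -0.1712]), np.float64(0.9193559485744485), ['top', 'side'])
('top',) (array([ 0.5751,  0.025 , -0.1698]), np.float64(0.9386293897033754), ['top'])
('side',) (array([ 0.5715,  0.0237, -0.2094]), np.float64(0.9345300301223336), ['side'])
4.0 [ 0.1375 -0.6097  0.2313] [[-0.      0.22   -0.9755]
 [ 0.     -0.9755 -0.22  ]
 [-1.     -0.      0.    ]]
```

```bash
python3 - <<'E'
from h import *
p,r,o=pose(); r1=down(np.radians(-9.9),r); 
for x in rows(p,r,np.array([.573,.0247,.13]),r1,20,.085): print(x)
E
```

```text
[np.float64(0.0051), np.float64(-0.0262), np.float64(-0.0282), np.float64(1.13), np.float64(0.0), np.float64(0.0), 0.085]
[np.float64(0.0051), np.float64(-0.0267), np.float64(-0.0277), np.float64(1.13), np.float64(0.0), np.float64(0.0), 0.085]
[np.float64(0.0051), np.float64(-0.0272), np.float64(-0.0272), np.float64(1.13), np.float64(0.0), np.float64(0.0), 0.085]
[np.float64(0.0051), np.float64(-0.0278), np.float64(-0.0266), np.float64(1.13), np.float64(0.0), np.float64(0.0), 0.085]
[np.float64(0.0051), np.float64(-0.0283), np.float64(-0.0261), np.float64(1.13), np.float64(0.0), np.float64(0.0), 0.085]
[np.float64(0.0051), np.float64(-0.0288), np.float64(-0.0255), np.float64(1.13), np.float64(0.0), np.float64(0.0), 0.085]
[np.float64(0.0051), np.float64(-0.0293), np.float64(-0.0249), np.float64(1.13), np.float64(0.0), np.float64(0.0), 0.085]
[np.float64(0.0051), np.float64(-0.0298), np.float64(-0.0244), np.float64(1.13), np.float64(0.0), np.float64(0.0), 0.085]
[np.float64(0.0051), np.float64(-0.0303), np.float64(-0.0238), np.float64(1.13), np.float64(0.0), np.float64(0.0), 0.085]
[n
[... 634 characters left out ...]
at64(-0.0329), np.float64(-0.02), np.float64(1.13), np.float64(0.0), np.float64(0.0), 0.085]
[np.float64(0.0051), np.float64(-0.0332), np.float64(-0.0194), np.float64(1.13), np.float64(0.0), np.float64(0.0), 0.085]
[np.float64(0.0051), np.float64(-0.0336), np.float64(-0.0187), np.float64(1.13), np.float64(0.0), np.float64(0.0), 0.085]
[np.float64(0.0051), np.float64(-0.034), np.float64(-0.018), np.float64(1.13), np.float64(0.0), np.float64(0.0), 0.085]
[np.float64(0.0051), np.float64(-0.0343), np.float64(-0.0174), np.float64(1.13), np.float64(0.0), np.float64(0.0), 0.085]
[np.float64(0.0051), np.float64(-0.0347), np.float64(-0.0167), np.float64(1.13), np.float64(0.0), np.float64(0.0), 0.085]
```

Request:
arm_command:
  plan:
    - [[0.005,-0.026,-0.028,1.1,0,0,0.085],[0.005,-0.027,-0.028,1.1,0,0,0.085],[0.005,-0.027,-0.027,1.1,0,0,0.085],[0.005,-0.028,-0.027,1.1,0,0,0.085],[0.005,-0.028,-0.026,1.1,0,0,0.085],[0.005,-0.029,-0.025,1.1,0,0,0.085],[0.005,-0.029,-0.025,1.1,0,0,0.085],[0.005,-0.03,-0.024,1.1,0,0,0.085],[0.005,-0.03,-0.024,1.1,0,0,0.085],[0.005,-0.031,-0.023,1.1,0,0,0.085],[0.005,-0.031,-0.022,1.1,0,0,0.085],[0.005,-0.032,-0.022,1.1,0,0,0.085],[0.005,-0.032,-0.021,1.1,0,0,0.085],[0.005,-0.032,-0.021,1.1,0,0,0.085],[0.005,-0.033,-0.02,1.1,0,0,0.085],[0.005,-0.033,-0.019,1.1,0,0,0.085],[0.005,-0.034,-0.019,1.1,0,0,0.085],[0.005,-0.034,-0.018,1.1,0,0,0.085]]

```text
t: 5.5
tool_pos: [0.5464, -0.0233, 0.1395]
tool_rot: [-2.159, 0.18, 2.133]
contact_force: [0.3, -0.7, 0.3]
opening: 0.0846
```

```bash
cat > go.py <<'E'
import sys
from h import *
def goto(p1,r1,n,g):
    p,r,o=pose(); print("t",o["t"],"p",p.round(4),"F",o["contact_force"].round(2),"open",round(o["opening"],4),"q",o["q"].round(2))
    print("total shift (tool)",r.inv().apply(p1-p).round(4),"turn",np.degrees((r.inv()*r1).as_rotvec()).round(2))
    for x in rows(p,r,p1,r1,n,g) if n else []: print([float(v) for v in x])
if __name__=="__main__":
    x,y,z,yaw=map(float,sys.argv[1:5]); p,r,o=pose(); goto(np.array([x,y,z]),down(np.radians(yaw),r),0,0)
E
python3 go.py .573 .0247 .018 -9.9
```

```text
t 5.5 p [ 0.5464 -0.0233  0.1395] F [ 0.29 -0.65  0.32] open 0.0846 q [-0.17 -0.07  1.89 -0.01  1.31  1.56]
total shift (tool) [ 0.1211 -0.0529 -0.0173] turn [ 1.   -0.73 -0.63]
```

Request:
arm_command:
  plan:
    - [[0,-0.027,-0.009,0.5,-0.4,-0.3,0.085],[0,-0.026,-0.008,0.5,-0.3,-0.3,0.085],[0.03,0,0,0,0,0,0.085],[0.03,0,0,0,0,0,0.085],[0.025,0,0,0,0,0,0.085],[0.01,0,0,0,0,0,0.085],[0,0,0,0,0,0,0.085]]

```text
t: 6.08
tool_pos: [0.5795, 0.0384, 0.0434]
tool_rot: [-2.145, 0.171, 2.127]
contact_force: [0.1, -0.4, -0.2]
opening: 0.085
```

```bash
python3 go.py .573 .0247 .018 -9.9
```

```text
t 6.0833 p [0.5795 0.0384 0.0434] F [ 0.05 -0.42 -0.21] open 0.085 q [-0.06  0.13  1.86  0.    1.14  1.67]
total shift (tool) [0.0253 0.0147 0.0044] turn [ 0.63 -0.45  0.17]
```

Request:
arm_command:
  plan:
    - [[0,0.0145,0.0045,0.6,-0.4,0.2,0.085],[0,0,0,0,0,0,0.085],[0,0,0,0,0,0,0.085]]

```text
t: 6.33
tool_pos: [0.5729, 0.0234, 0.0452]
tool_rot: [-2.133, 0.186, 2.13]
contact_force: [0.4, 0.3, -0.4]
opening: 0.0848
```

```bash
python3 go.py .573 .0247 .018 -9.9
```

```text
t 6.3333 p [0.5729 0.0234 0.0452] F [ 0.38  0.29 -0.4 ] open 0.0848 q [-0.09  0.12  1.87 -0.    1.15  1.66]
total shift (tool) [ 0.0272 -0.0013  0.0002] turn [-0.04 -0.09 -0.05]
```

Request:
arm_command:
  plan:
    - [[0.014,-0.001,0,0,0,0,0.085],[0.012,0,0,0,0,0,0.085],[0,0,0,0,0,0,0.085],[0,0,0,0,0,0,0.085]]

```text
t: 6.67
tool_pos: [0.5764, 0.0232, 0.0212]
tool_rot: [-2.141, 0.188, 2.119]
contact_force: [0.0, -0.4, -0.4]
opening: 0.0848
```

```bash
python3 go.py .573 .0247 .018 -9.9; python3 -c "
from h import *
save('side','g1.png',(200,130,380,270),4)"
```

```text
t 6.6667 p [0.5764 0.0232 0.0212] F [ 0.04 -0.43 -0.43] open 0.0848 q [-0.09  0.16  1.88 -0.    1.1   1.66]
total shift (tool) [ 0.0032 -0.0009  0.0036] turn [-0.15 -0.57  0.01]
```

View pics/g1.png

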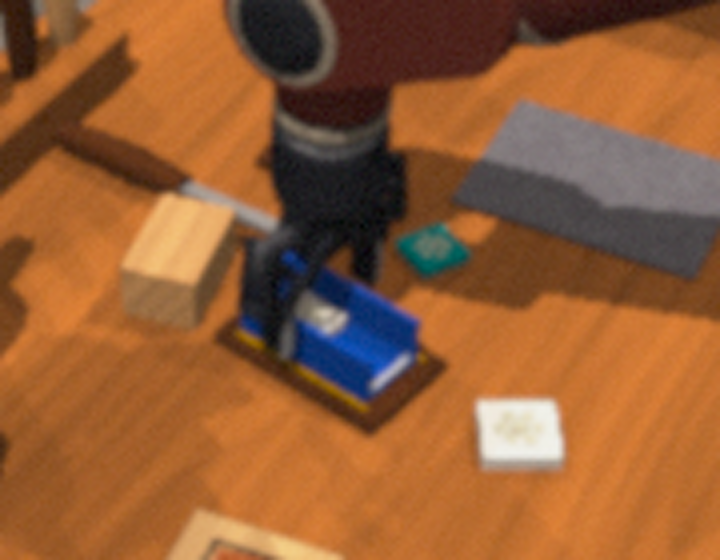

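The fingers straddle the mould near its middle (crop 285,340 and 365,265) and clear the walls.

Request:
arm_command:
  plan:
    - [[0.003,-0.001,0.003,-0.1,-0.5,0,0.085],[0,0,0,0,0,0,0.085],[0,0,0,0,0,0,0.04],[0,0,0,0,0,0,0.04],[0,0,0,0,0,0,0.04],[0,0,0,0,0,0,0.04],[0,0,0,0,0,0,0.04],[0,0,0,0,0,0,0.04]]
  squeeze: 40

```text
t: 7.38
tool_pos: [0.5734, 0.0251, 0.0183]
tool_rot: [-2.132, 0.185, 2.131]
contact_force: [0.9, -0.3, 0.2]
opening: 0.0554
```

```bash
python3 go.py .573 .0247 .07 -9.9
```

```text
t 7.3833 p [0.5734 0.0251 0.0183] F [ 0.94 -0.28  0.19] open 0.0554 q [-0.09  0.16  1.88 -0.    1.1   1.66]
total shift (tool) [-0.0517  0.0005  0.0003] turn [ 0.01 -0.02 -0.02]
```

Request:
arm_command:
  plan:
    - [[-0.005,0,0,0,0,0,0.04],[-0.01,0,0,0,0,0,0.04],[-0.015,0,0,0,0,0,0.04],[-0.015,0,0,0,0,0,0.04],[-0.01,0,0,0,0,0,0.04],[-0.003,0,0,0,0,0,0.04],[0,0,0,0,0,0,0.04]]

```text
t: 7.97
tool_pos: [0.5702, 0.0257, 0.078]
tool_rot: [-2.124, 0.184, 2.138]
contact_force: [0.1, 0.3, -3.2]
opening: 0.0553
```

```bash
python3 - <<'E'
from go import *
p,r,o=pose(); goto(np.array([.55,-.272,.07]),down(np.radians(-25),r),13,.04)
E
```

```text
t 7.9667 p [0.5702 0.0257 0.078 ] F [ 0.05  0.26 -3.24] open 0.0553 q [-0.09  0.07  1.86  0.    1.21  1.66]
total shift (tool) [ 0.0078  0.2968 -0.0313] turn [15.1   0.38 -0.06]
[0.0006, 0.0228, -0.0024, 1.16, 0.03, -0.0, 0.04]
[0.0006, 0.0228, -0.0029, 1.16, 0.03, -0.0, 0.04]
[0.0006, 0.0227, -0.0033, 1.16, 0.03, -0.0, 0.04]
[0.0006, 0.0226, -0.0038, 1.16, 0.03, -0.0, 0.04]
[0.0006, 0.0226, -0.0042, 1.16, 0.03, -0.0, 0.04]
[0.0006, 0.0225, -0.0047, 1.16, 0.03, -0.0, 0.04]
[0.0006, 0.0224, -0.0052, 1.16, 0.03, -0.0, 0.04]
[0.0006, 0.0223, -0.0056, 1.16, 0.03, -0.0, 0.04]
[0.0006, 0.0221, -0.0061, 1.16, 0.03, -0.0, 0.04]
[0.0006, 0.022, -0.0065, 1.16, 0.03, -0.0, 0.04]
[0.0006, 0.0219, -0.007, 1.16, 0.03, -0.0, 0.04]
[0.0006, 0.0217, -0.0074, 1.16, 0.03, -0.0, 0.04]
[0.0006, 0.0216, -0.0078, 1.16, 0.03, -0.0, 0.04]
```

Request:
arm_command:
  plan:
    - [[0,0.01,-0.001,1.1,0.4,0,0.04],[0,0.018,-0.002,1.1,0,0,0.04],[0.001,0.023,-0.003,1.1,0,0,0.04],[0.001,0.023,-0.004,1.1,0,0,0.04],[0.001,0.023,-0.004,1.1,0,0,0.04],[0.001,0.023,-0.005,1.1,0,0,0.04],[0.001,0.023,-0.005,1.1,0,0,0.04],[0.001,0.022,-0.006,1.1,0,0,0.04],[0.001,0.022,-0.006,1.1,0,0,0.04],[0.001,0.022,-0.007,1.1,0,0,0.04],[0.001,0.022,-0.007,1.1,0,0,0.04],[0,0.016,-0.006,1,0,0,0.04],[0,0.008,-0.003,0.5,0,0,0.04],[0,0,0,0,0,0,0.04],[0,0,0,0,0,0,0.04]]

```text
t: 9.22
tool_pos: [0.5399, -0.2528, 0.0555]
tool_rot: [-1.966, 0.436, 1.998]
contact_force: [-0.5, 0.1, -3.7]
opening: 0.055
```

```bash
python3 go.py .55 -.272 .07 -25
```

```text
t 9.2167 p [ 0.5399 -0.2528  0.0555] F [-0.46  0.06 -3.65] open 0.055 q [-0.56  0.17  1.8  -0.01  1.19  1.45]
total shift (tool) [-0.0148  0.0132 -0.017 ] turn [ 0.17  0.89 -0.2 ]
```

```bash
cat > lip.py <<'E'
import sys
from go import *
l=np.array([.0083,0,.055])
def tilt(yaw,th,ref): return down(np.radians(yaw),ref)*R.from_euler("y",th,degrees=True)
if __name__=="__main__":
    x,y,z,yaw,th,n=map(float,sys.argv[1:7]); p,r,o=pose()
    ref=down(np.radians(-25),R.from_rotvec([-1.966,.436,1.998]))
    print("lip now",(p+r.apply(l)).round(4),"tilt",round(float(np.degrees(np.arcsin(r.as_matrix()[2,2]))*-1),2))
    r1=tilt(yaw,th,ref); n=int(n)
    # rotate about a lip moving linearly
    L0=p+r.apply(l); L1=np.array([x,y,z]); rv=(r.inv()*r1).as_rotvec(); goto(L1-r1.apply(l),r1,0,.04); a,b=p,r
    for i in range(1,n+1):
        s=r*R.from_rotvec(rv*i/n); q=L0+(L1-L0)*i/n-s.apply(l)
        print([round(float(v),4) for v in b.inv().apply(q-a)]+[round(float(v),2) for v in np.degrees((b.inv()*s).as_rotvec())]); a,b=q,s
E
python3 lip.py .50 -.249 .012 -25 12 6
```

```text
lip now [ 0.4898 -0.2297  0.048 ] tilt -0.89
t 9.2167 p [ 0.5399 -0.2528  0.0555] F [-0.46  0.06 -3.65] open 0.055 q [-0.56  0.17  1.8  -0.01  1.19  1.45]
total shift (tool) [ 0.0237  0.0133 -0.0146] turn [ 0.19 12.89 -0.18]
[0.0039, 0.0022, -0.0026, 0.03, 2.15, -0.03]
[0.004, 0.0022, -0.0024, 0.03, 2.15, -0.03]
[0.0041, 0.0022, -0.0022, 0.03, 2.15, -0.03]
[0.0042, 0.0022, -0.0019, 0.03, 2.15, -0.03]
[0.0043, 0.0022, -0.0017, 0.03, 2.15, -0.03]
[0.0044, 0.0022, -0.0015, 0.03, 2.15, -0.03]
```

Request:
arm_command:
  plan:
    - [[0.004,0.002,-0.003,0,2.15,0,0.04],[0.004,0.002,-0.002,0,2.15,0,0.04],[0.004,0.002,-0.002,0,2.15,0,0.04],[0.004,0.002,-0.002,0,2.15,0,0.04],[0.004,0.002,-0.002,0,2.15,0,0.04],[0.004,0.002,-0.001,0,2.15,0,0.04],[0,0,0,0,0,0,0.04],[0,0,0,0,0,0,0.04]]

```text
t: 9.88
tool_pos: [0.5464, -0.2601, 0.0284]
tool_rot: [-2.206, 0.474, 1.783]
contact_force: [0.1, 0.2, -2.4]
opening: 0.0551
```

```bash
python3 lip.py .50 -.249 .006 -25 12 1
```

```text
lip now [ 0.4989 -0.2387  0.0088] tilt 12.09
t 9.8833 p [ 0.5464 -0.2601  0.0284] F [ 0.1   0.17 -2.37] open 0.0551 q [-0.58  0.1   1.94  0.04  0.89  1.39]
total shift (tool) [ 0.0039  0.0096 -0.0045] turn [ 0.68 -0.09  0.17]
[0.0039, 0.0096, -0.0045, 0.68, -0.09, 0.17]
```

Request:
arm_command:
  plan:
    - [[0.003,0,0.0006,0,0,0,0.04],[0,0,0,0,0,0,0.04],[0,0,0,0,0,0,0.04]]

```text
t: 10.13
tool_pos: [0.5469, -0.2584, 0.0255]
tool_rot: [-2.205, 0.471, 1.786]
contact_force: [-0.6, -1.0, -2.3]
opening: 0.0554
```

```bash
python3 lip.py .50 -.2387 .004 -25 12 0
```

```text
lip now [ 0.4994 -0.2371  0.0059] tilt 11.98
t 10.1333 p [ 0.5469 -0.2584  0.0255] F [-0.62 -0.97 -2.35] open 0.0554 q [-0.58  0.1   1.94  0.04  0.89  1.39]
total shift (tool) [ 0.0021  0.002  -0.0007] turn [0.8  0.02 0.22]
```

Request:
arm_command:
  plan:
    - [[0.001,0,0.0002,0,0,0,0.04],[0,0,0,0,0,0,0.04]]

```text
t: 10.3
tool_pos: [0.5477, -0.2585, 0.0249]
tool_rot: [-2.206, 0.471, 1.786]
contact_force: [0.8, -0.2, -2.4]
opening: 0.0554
```

```bash
python3 lip.py .50 -.2387 .004 -25 12 0
```

```text
lip now [ 0.5002 -0.2372  0.0054] tilt 12.0
t 10.3 p [ 0.5477 -0.2585  0.0249] F [ 0.84 -0.24 -2.44] open 0.0554 q [-0.58  0.1   1.94  0.04  0.89  1.39]
total shift (tool) [ 0.0014  0.0023 -0.0001] turn [ 0.83 -0.    0.23]
```

Request:
arm_command:
  plan:
    - [[0.0015,0,0.0003,0,0,0,0.04],[0,0,0,0,0,0,0.04]]

```text
t: 10.47
tool_pos: [0.5485, -0.2589, 0.0241]
tool_rot: [-2.207, 0.471, 1.785]
contact_force: [-0.9, -0.6, -2.3]
opening: 0.0553
```

Request:
arm_command:
  plan:
    - [[0.001,0,0.0002,0,0,0,0.04],[0,0,0,0,0,0,0.04]]

```text
t: 10.63
tool_pos: [0.5489, -0.2592, 0.024]
tool_rot: [-2.207, 0.471, 1.784]
contact_force: [-1.1, 1.2, -0.5]
opening: 0.0553
```

```bash
python3 lip.py .50 -.2387 .004 -25 12 0
```

```text
lip now [ 0.5015 -0.2379  0.0044] tilt 12.08
t 10.6333 p [ 0.5489 -0.2592  0.024 ] F [-1.12  1.23 -0.55] open 0.0553 q [-0.58  0.11  1.94  0.04  0.89  1.39]
total shift (tool) [0.0002 0.0021 0.0011] turn [ 0.82 -0.08  0.22]
```

Contact at lip z ≈ 4.4 mm with about 2 N. Now I'll tip about the lip in stages.

Request:
arm_command:
  plan:
    - [[-0.0023,0,0.0004,0,2.4,0,0.04],[-0.0023,0,0.0004,0,2.4,0,0.04],[-0.0023,0,0.0004,0,2.4,0,0.04],[-0.0023,0,0.0004,0,2.4,0,0.04],[0,0,0,0,0,0,0.04]]

```text
t: 11.05
tool_pos: [0.5465, -0.2588, 0.0334]
tool_rot: [-2.377, 0.509, 1.596]
contact_force: [-0.3, 0.2, -2.2]
opening: 0.0551
```

```bash
python3 lip.py .5015 -.2379 .0042 -25.8 33 5
```

```text
lip now [ 0.5029 -0.2392  0.0049] tilt 22.25
t 11.05 p [ 0.5465 -0.2588  0.0334] F [-0.29  0.23 -2.2 ] open 0.0551 q [-0.6   0.    2.06  0.1   0.7   1.33]
total shift (tool) [-0.0102  0.0005  0.0044] turn [ 1.43 10.75  0.75]
[-0.0021, 0.0001, 0.0007, 0.29, 2.15, 0.15]
[-0.0021, 0.0001, 0.0007, 0.29, 2.15, 0.15]
[-0.0021, 0.0001, 0.0007, 0.29, 2.15, 0.15]
[-0.0021, 0.0001, 0.0007, 0.29, 2.15, 0.15]
[-0.0021, 0.0001, 0.0007, 0.29, 2.15, 0.15]
```

Request:
arm_command:
  plan:
    - [[-0.0019,0,0.0008,0.3,2.2,0.2,0.04],[-0.0019,0,0.0008,0.3,2.2,0.2,0.04],[-0.0019,0,0.0008,0.3,2.2,0.2,0.04],[-0.0019,0,0.0008,0.3,2.2,0.2,0.04],[0,0,0,0,0,0,0.04]]

```text
t: 11.47
tool_pos: [0.5421, -0.2577, 0.041]
tool_rot: [-2.502, 0.574, 1.406]
contact_force: [-0.2, 0.1, -1.9]
opening: 0.0554
```

```bash
python3 lip.py .5015 -.2379 .0042 -25.8 42 5
```

```text
lip now [ 0.5036 -0.2394  0.0052] tilt 31.37
t 11.4667 p [ 0.5421 -0.2577  0.041 ] F [-0.2   0.08 -1.87] open 0.0554 q [-0.6  -0.08  2.17  0.16  0.52  1.3 ]
total shift (tool) [-0.0104 -0.0002  0.0052] turn [ 0.22 10.63 -0.13]
[-0.0021, -0.0, 0.0009, 0.04, 2.13, -0.03]
[-0.0021, -0.0, 0.0009, 0.04, 2.13, -0.03]
[-0.0022, -0.0, 0.0009, 0.04, 2.13, -0.03]
[-0.0022, -0.0, 0.0009, 0.04, 2.13, -0.03]
[-0.0022, -0.0, 0.0009, 0.04, 2.13, -0.03]
```

Request:
arm_command:
  plan:
    - [[0.0009,0,0.0005,0,0,0,0.04],[0,0,0,0,0,0,0.04]]

```text
t: 11.63
tool_pos: [0.5426, -0.258, 0.0408]
tool_rot: [-2.5, 0.573, 1.409]
contact_force: [-1.4, 0.2, -1.5]
opening: 0.0548
```

Request:
arm_command:
  plan:
    - [[0.0009,0,0.0005,0,0,0,0.04],[0,0,0,0,0,0,0.04]]

```text
t: 11.8
tool_pos: [0.5434, -0.2585, 0.0405]
tool_rot: [-2.499, 0.572, 1.41]
contact_force: [-1.8, 0.4, 0.9]
opening: 0.0558
```

```bash
python3 lip.py .5015 -.2379 .0042 -25.8 42 5
```

```text
lip now [ 0.5048 -0.2401  0.0049] tilt 31.18
t 11.8 p [ 0.5434 -0.2585  0.0405] F [-1.75  0.37  0.89] open 0.0558 q [-0.6  -0.08  2.16  0.16  0.52  1.3 ]
total shift (tool) [-0.0116 -0.0003  0.0063] turn [ 0.23 10.82 -0.08]
[-0.0024, -0.0001, 0.0011, 0.05, 2.16, -0.02]
[-0.0024, -0.0001, 0.0011, 0.05, 2.16, -0.02]
[-0.0024, -0.0001, 0.0011, 0.05, 2.16, -0.02]
[-0.0024, -0.0001, 0.0011, 0.05, 2.16, -0.02]
[-0.0025, -0.0001, 0.0011, 0.05, 2.16, -0.02]
```

Request:
arm_command:
  plan:
    - [[-0.002,0,0.0008,0,2.2,0,0.04],[-0.002,0,0.0008,0,2.2,0,0.04],[-0.0019,0,0.0008,0,2.2,0,0.04],[-0.0018,0,0.0008,0,2.2,0,0.04],[0.0005,0,0.0005,0,0,0,0.04]]

```text
t: 12.22
tool_pos: [0.5402, -0.2574, 0.047]
tool_rot: [-2.631, 0.602, 1.213]
contact_force: [-4.1, 2.7, 6.7]
opening: 0.0553
```

```bash
python3 lip.py .5045 -.2395 .0048 -25.8 50.2 5
```

```text
lip now [ 0.5073 -0.2418  0.0049] tilt 40.54
t 12.2167 p [ 0.5402 -0.2574  0.047 ] F [-4.06  2.72  6.69] open 0.0553 q [-0.62 -0.14  2.26  0.33  0.34  1.12]
total shift (tool) [-0.0113 -0.0006  0.0049] turn [ 0.26  9.66 -0.07]
[-0.0023, -0.0001, 0.0009, 0.05, 1.93, -0.01]
[-0.0023, -0.0001, 0.0008, 0.05, 1.93, -0.01]
[-0.0023, -0.0001, 0.0008, 0.05, 1.93, -0.01]
[-0.0023, -0.0001, 0.0008, 0.05, 1.93, -0.01]
[-0.0024, -0.0001, 0.0008, 0.05, 1.93, -0.01]
```

Request:
arm_command:
  plan:
    - [[-0.0025,0,0.0007,0,2,0,0.04],[-0.0024,0,0.0006,0,2,0,0.04],[-0.0023,0,0.0006,0,1.8,0,0.04]]

```text
t: 12.47
tool_pos: [0.5361, -0.2558, 0.0525]
tool_rot: [-2.71, 0.62, 1.08]
contact_force: [0.0, 0.9, -3.5]
opening: 0.055
```

```bash
python3 lip.py .507 -.2415 .005 -25.8 50.5 2
```

```text
lip now [ 0.5073 -0.2423  0.0068] tilt 46.62
t 12.4667 p [ 0.5361 -0.2558  0.0525] F [ 0.04  0.89 -3.47] open 0.055 q [-0.63 -0.18  2.33  0.61  0.23  0.84]
total shift (tool) [-0.0029 -0.0002  0.0024] turn [ 0.34  3.88 -0.09]
[-0.0015, -0.0001, 0.0012, 0.17, 1.94, -0.04]
[-0.0015, -0.0001, 0.0012, 0.17, 1.94, -0.04]
```

Request:
arm_command:
  plan:
    - [[-0.0013,0,0.0014,0.2,2,0,0.04],[-0.0013,0,0.0014,0.2,1.7,0,0.04],[0,0,0,0,0,0,0.04]]

```text
t: 12.72
tool_pos: [0.5336, -0.255, 0.0533]
tool_rot: [-2.749, 0.634, 0.99]
contact_force: [-0.5, 1.4, -0.0]
opening: 0.0555
```

```bash
python3 lip.py .507 -.2415 .005 -25.8 50.3 1
```

```text
lip now [ 0.5078 -0.2425  0.0056] tilt 50.41
t 12.7167 p [ 0.5336 -0.255   0.0533] F [-0.49  1.42 -0.01] open 0.0555 q [-0.64 -0.19  2.36  0.99  0.17  0.47]
total shift (tool) [-0.0004 -0.0006  0.0012] turn [-0.09 -0.11 -0.16]
[-0.0004, -0.0006, 0.0012, -0.09, -0.11, -0.16]
```

Request:
arm_command:
  plan:
    - [[0.0003,0,0.0004,0,0,0,0.04],[0,0,0,0,0,0,0.04],[0,0,0,0,0,0,0.04],[0,0,0,0,0,0,0.04],[0,0,0,0,0,0,0.04]]

```text
t: 13.13
tool_pos: [0.5345, -0.2556, 0.0533]
tool_rot: [-2.75, 0.634, 0.99]
contact_force: [-2.8, 1.1, 2.2]
opening: 0.0554
```

```bash
python3 lip.py .507 -.2415 .005 -25.8 50.3 0; python3 -c "
from h import *
a=get_image('side')[110:230,280:430,::-1];b=get_image('top')[200:320,350:500,::-1]
f=lambda x:cv2.resize(x,None,fx=2.6,fy=2.6,interpolation=cv2.INTER_CUBIC)
cv2.imwrite('pics/tip.png',np.hstack([f(a),f(b)]))"
```

```text
lip now [ 0.5087 -0.2431  0.0056] tilt 50.4
t 13.1333 p [ 0.5345 -0.2556  0.0533] F [-2.76  1.14  2.22] open 0.0554 q [-0.64 -0.18  2.36  0.99  0.17  0.46]
total shift (tool) [-0.0012 -0.0007  0.0019] turn [-0.02 -0.1  -0.14]
```

View pics/tip.png

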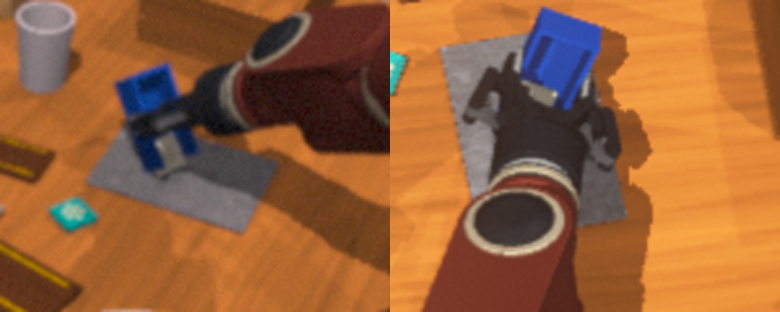

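The mould is tipped with its lip on the felt, and the tile has slid to the open end (side crop 172,150; top crop 540,93). I'll finish the hold.

Request:
arm_command:
  plan:
    - [[0,0,0,0,0,0,0.04],[0,0,0,0,0,0,0.04],[0,0,0,0,0,0,0.04],[0,0,0,0,0,0,0.04],[0,0,0,0,0,0,0.04],[0,0,0,0,0,0,0.04],[0,0,0,0,0,0,0.04],[0,0,0,0,0,0,0.04],[0,0,0,0,0,0,0.04],[0,0,0,0,0,0,0.04]]

```text
t: 14.07
tool_pos: [0.5345, -0.2556, 0.0533]
tool_rot: [-2.75, 0.634, 0.99]
contact_force: [-2.7, 1.9, 0.5]
opening: 0.0554
```

```bash
python3 lip.py .507 -.2415 .005 -25.8 50.3 0
```

```text
lip now [ 0.5087 -0.2431  0.0056] tilt 50.4
t 14.0667 p [ 0.5345 -0.2556  0.0533] F [-2.68  1.93  0.51] open 0.0554 q [-0.64 -0.18  2.36  0.99  0.17  0.46]
total shift (tool) [-0.0012 -0.0007  0.0019] turn [-0.02 -0.1  -0.15]
```

Request:
arm_command:
  plan:
    - [[-0.0008,0,-0.001,0,0,0,0.04],[0.0023,0,-0.0019,0,0,0,0.04],[0.0038,0,-0.0032,0,0,0,0.04],[0.0038,0,-0.0032,0,0,0,0.04],[0.0038,0,-0.0032,0,0,0,0.04],[0.0038,0,-0.0032,0,0,0,0.04],[0,0,0,0,0,0,0.04]]

```text
t: 14.65
tool_pos: [0.5566, -0.2664, 0.0536]
tool_rot: [-2.749, 0.634, 0.993]
contact_force: [0.3, 0.3, -2.3]
opening: 0.0549
```

```bash
python3 lip.py .507 -.2415 .005 -25.8 50.3 0; python3 -c "
from h import *
a=get_image('side')[110:230,280:430,::-1];b=get_image('top')[200:320,350:500,::-1]
f=lambda x:cv2.resize(x,None,fx=2.6,fy=2.6,interpolation=cv2.INTER_CUBIC)
cv2.imwrite('pics/tip2.png',np.hstack([f(a),f(b)]))"
```

```text
lip now [ 0.5307 -0.2539  0.006 ] tilt 50.29
t 14.65 p [ 0.5566 -0.2664  0.0536] F [ 0.28  0.25 -2.26] open 0.0549 q [-0.63 -0.11  2.3   1.    0.16  0.46]
total shift (tool) [-0.02   -0.0008  0.0178] turn [-0.02  0.01 -0.17]
```

View pics/tip2.png

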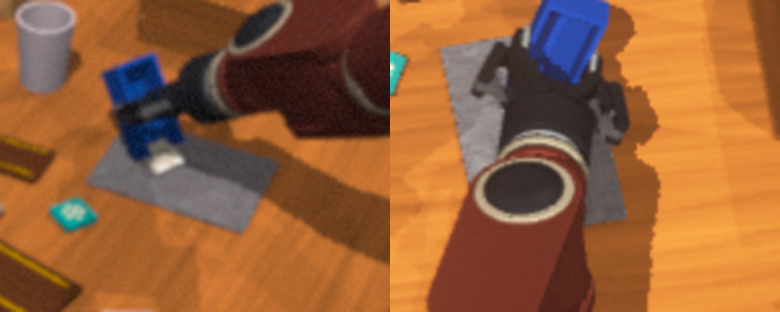

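The tile is almost out on the felt (side crop 166,160). I'll keep backing the mould away, then lift and level.

Request:
arm_command:
  plan:
    - [[0.0023,0,-0.0019,0,0,0,0.04],[0.0038,0,-0.0032,0,0,0,0.04],[0.0038,0,-0.0032,0,0,0,0.04],[0.0038,0,-0.0032,0,0,0,0.04],[0.0038,0,-0.0032,0,0,0,0.04],[0.001,0,-0.009,0,0,0,0.04],[-0.005,0,-0.012,0,0,0,0.04],[-0.008,0,-0.012,0,-2,0,0.04],[-0.008,0,-0.012,0,-2,0,0.04],[0,0,0,0,0,0,0.04]]

```text
t: 15.58
tool_pos: [0.5905, -0.2813, 0.0928]
tool_rot: [-2.701, 0.617, 1.081]
contact_force: [1.8, -1.4, -1.0]
opening: 0.0556
```

```bash
python3 - <<'E'
from lip import *
p,r,o=pose(); ref=down(np.radians(-25),R.from_rotvec([-1.966,.436,1.998]))
goto(np.array([.57,-.2,.12]),down(np.radians(-22),ref),16,.04)
E
```

```text
t 15.5833 p [ 0.5905 -0.2813  0.0928] F [ 1.81 -1.38 -1.02] open 0.0556 q [-0.61 -0.1   2.17  0.41  0.29  1.07]
total shift (tool) [-0.0576 -0.0643  0.0175] turn [ -3.61 -46.32  -1.43]
[-0.0036, -0.004, 0.0011, -0.23, -2.89, -0.09, 0.04]
[-0.0035, -0.004, 0.0013, -0.23, -2.89, -0.09, 0.04]
[-0.0035, -0.004, 0.0014, -0.23, -2.89, -0.09, 0.04]
[-0.0034, -0.0041, 0.0016, -0.23, -2.89, -0.09, 0.04]
[-0.0033, -0.0041, 0.0017, -0.23, -2.89, -0.09, 0.04]
[-0.0032, -0.0041, 0.0019, -0.23, -2.89, -0.09, 0.04]
[-0.0031, -0.0041, 0.002, -0.23, -2.89, -0.09, 0.04]
[-0.003, -0.0041, 0.0022, -0.23, -2.89, -0.09, 0.04]
[-0.0029, -0.0041, 0.0023, -0.23, -2.89, -0.09, 0.04]
[-0.0027, -0.0041, 0.0024, -0.23, -2.89, -0.09, 0.04]
[-0.0026, -0.0041, 0.0025, -0.23, -2.89, -0.09, 0.04]
[-0.0025, -0.0042, 0.0026, -0.23, -2.89, -0.09, 0.04]
[-0.0023, -0.0042, 0.0027, -0.23, -2.89, -0.09, 0.04]
[-0.0022, -0.0042, 0.0028, -0.23, -2.89, -0.09, 0.04]
[-0.002, -0.0042, 0.0029, -0.23, -2.89, -0.09, 0.04]
[-0.0019, -0.0042, 0.003, -0.23, -2.89, -0.09, 0.04]
```

Request:
arm_command:
  plan:
    - [[-0.005,-0.004,0.001,-0.2,-2.9,-0.1,0.04],[-0.005,-0.004,0.001,-0.2,-2.9,-0.1,0.04],[-0.004,-0.004,0.001,-0.2,-2.9,-0.1,0.04],[-0.004,-0.004,0.002,-0.2,-2.9,-0.1,0.04],[-0.003,-0.004,0.002,-0.2,-2.9,-0.1,0.04],[-0.003,-0.004,0.002,-0.2,-2.9,-0.1,0.04],[-0.003,-0.004,0.002,-0.2,-2.9,-0.1,0.04],[-0.003,-0.004,0.002,-0.2,-2.9,-0.1,0.04],[-0.003,-0.004,0.002,-0.2,-2.9,-0.1,0.04],[-0.003,-0.004,0.002,-0.2,-2.9,-0.1,0.04],[-0.003,-0.004,0.002,-0.2,-2.9,-0.1,0.04],[-0.003,-0.004,0.002,-0.2,-2.9,-0.1,0.04],[-0.002,-0.004,0.003,-0.2,-2.9,-0.1,0.04],[-0.002,-0.004,0.003,-0.2,-2.9,-0.1,0.04],[-0.002,-0.004,0.003,-0.2,-2.9,-0.1,0.04],[0,0,0,0,0,0,0.04]]

```text
t: 16.92
tool_pos: [0.5687, -0.1849, 0.1002]
tool_rot: [-2.019, 0.296, 1.998]
contact_force: [-0.2, 0.6, -2.0]
opening: 0.0553
```

```bash
cat > run3.py <<'E'
from fit import *
np.set_printoptions(precision=4,suppress=True)
M={};ST={}
for n in("top","side"):
    get_image(n); m=near(n,"stand",np.array([.573,.025]),.04); 
    if m is not None: ST[n]=m
for V in(("top","side"),("top",),("side",)):
    if all(v in ST for v in V): print("stand",V,fit("stand",(.573,.025,-.17),(.14,.084,.01),0,V,ST))
p,r,o=pose(); print(o["t"])
from go import goto
goto(np.array([.5734,.0251,.075]),down(np.radians(-9.9),r),14,.04)
E
python3 run3.py
```

```text
stand ('top', 'side') (array([ 0.5692,  0.0256, -0.168 ]), np.float64(0.9311925050440042), ['top', 'side'])
stand ('top',) (array([ 0.5707,  0.0248, -0.1688]), np.float64(0.951368580159695), ['top'])
stand ('side',) (array([ 0.5684,  0.0273, -0.1585]), np.float64(0.929115292037137), ['side'])
17.1167
t 17.1167 p [ 0.5666 -0.1856  0.1   ] F [-1.19  0.07 -3.01] open 0.0552 q [-0.47  0.1   1.79  0.06  1.26  1.44]
total shift (tool) [ 0.0357 -0.1985  0.0661] turn [-10.21  -0.27   3.07]
[0.0025, -0.0142, 0.0047, -0.73, -0.02, 0.22, 0.04]
[0.0025, -0.0142, 0.0045, -0.73, -0.02, 0.22, 0.04]
[0.0024, -0.0143, 0.0044, -0.73, -0.02, 0.22, 0.04]
[0.0024, -0.0144, 0.0042, -0.73, -0.02, 0.22, 0.04]
[0.0023, -0.0144, 0.004, -0.73, -0.02, 0.22, 0.04]
[0.0023, -0.0145, 0.0038, -0.73, -0.02, 0.22, 0.04]
[0.0022, -0.0146, 0.0036, -0.73, -0.02, 0.22, 0.04]
[0.0022, -0.0146, 0.0034, -0.73, -0.02, 0.22, 0.04]
[0.0021, -0.0147, 0.0032, -0.73, -0.02, 0.22, 0.04]
[0.0021, -0.0147, 0.0031, -0.73, -0.02, 0.22, 0.04]
[0.002, -0.0148, 0.0029, -0.73, -0.02, 0.22, 0.04]
[0.002, -0.0148, 0.0027, -0.73, -0.02, 0.22, 0.04]
[0.0019, -0.0148, 0.0025, -0.73, -0.02, 0.22, 0.04]
[0.0018, -0.0149, 0.0023, -0.73, -0.02, 0.22, 0.04]
```

Request:
arm_command:
  plan:
    - [[0.001,-0.008,0.003,-0.7,0,0.2,0.04],[0.002,-0.014,0.004,-0.7,0,0.2,0.04],[0.002,-0.018,0.006,-0.9,0,0.3,0.04],[0.002,-0.018,0.005,-0.9,0,0.3,0.04],[0.002,-0.018,0.005,-0.9,0,0.3,0.04],[0.002,-0.018,0.005,-0.9,0,0.3,0.04],[0.002,-0.018,0.005,-0.9,0,0.3,0.04],[0.002,-0.018,0.004,-0.9,0,0.3,0.04],[0.002,-0.018,0.004,-0.9,0,0.3,0.04],[0.002,-0.014,0.004,-0.8,0,0.3,0.04],[0.002,-0.008,0.002,-0.4,0,0.1,0.04],[0,0,0,0,0,0,0.04],[0,0,0,0,0,0,0.04]]

```text
t: 18.2
tool_pos: [0.562, 0.0129, 0.0815]
tool_rot: [-2.138, 0.177, 2.114]
contact_force: [-0.2, -0.2, -2.3]
opening: 0.0554
```

```bash
python3 go.py .5734 .0251 .04 -9.8
```

```text
t 18.2 p [0.562  0.0129 0.0815] F [-0.21 -0.17 -2.27] open 0.0554 q [-0.11  0.04  1.89  0.01  1.2   1.63]
total shift (tool) [ 0.0417 -0.0136 -0.0087] turn [-0.21 -0.61  0.52]
```

Request:
arm_command:
  plan:
    - [[0.005,-0.007,-0.004,-0.2,-0.6,0.5,0.04],[0.012,-0.006,-0.004,0,0,0,0.04],[0.012,0,0,0,0,0,0.04],[0.008,0,0,0,0,0,0.04],[0,0,0,0,0,0,0.04],[0,0,0,0,0,0,0.04]]

```text
t: 18.7
tool_pos: [0.5726, 0.0215, 0.0434]
tool_rot: [-2.133, 0.187, 2.128]
contact_force: [0.3, 0.0, -2.1]
opening: 0.0552
```

```bash
python3 go.py .5734 .0251 .0185 -9.8
```

```text
t 18.7 p [0.5726 0.0215 0.0434] F [ 0.3   0.04 -2.11] open 0.0552 q [-0.09  0.12  1.87 -0.    1.14  1.65]
total shift (tool) [ 0.0249 -0.0037 -0.0001] turn [-0.19 -0.13 -0.03]
```

Request:
arm_command:
  plan:
    - [[0.007,-0.004,0,-0.2,-0.1,0,0.04],[0.008,0,0.001,0,0,0,0.04],[0.005,0,0.001,0,0,0,0.04],[0,0,0,0,0,0,0.04],[0,0,0,0,0,0,0.04]]

```text
t: 19.12
tool_pos: [0.5711, 0.0248, 0.0219]
tool_rot: [-2.132, 0.185, 2.131]
contact_force: [0.7, -0.8, -3.2]
opening: 0.0556
```

```bash
python3 go.py .5734 .0251 .0185 -9.8
```

```text
t 19.1167 p [0.5711 0.0248 0.0219] F [ 0.68 -0.8  -3.18] open 0.0556 q [-0.09  0.15  1.88 -0.    1.11  1.66]
total shift (tool) [ 0.0034 -0.0007 -0.0022] turn [-0.08 -0.05 -0.04]
```

Request:
arm_command:
  plan:
    - [[0.002,-0.0006,-0.0022,0,0,0,0.04],[0.001,0,0,0,0,0,0.04],[0,0,0,0,0,0,0.04]]

```text
t: 19.37
tool_pos: [0.5739, 0.025, 0.019]
tool_rot: [-2.133, 0.185, 2.13]
contact_force: [-0.0, -0.5, -2.8]
opening: 0.0553
```

```bash
python3 go.py .5734 .0251 .0185 -9.8
```

```text
t 19.3667 p [0.5739 0.025  0.019 ] F [-0.02 -0.46 -2.8 ] open 0.0553 q [-0.09  0.16  1.88 -0.    1.1   1.66]
total shift (tool) [0.0005 0.     0.0005] turn [-0.08 -0.09 -0.04]
```

Lower slightly until it takes the weight, then release.

Request:
arm_command:
  plan:
    - [[0.0008,0,0.0004,0,0,0,0.04],[0,0,0,0,0,0,0.04],[0,0,0,0,0,0,0.065],[0,0,0,0,0,0,0.085],[0,0,0,0,0,0,0.085],[0,0,0,0,0,0,0.085],[0,0,0,0,0,0,0.085]]

```text
t: 19.95
tool_pos: [0.5769, 0.0249, 0.0219]
tool_rot: [-2.141, 0.185, 2.122]
contact_force: [-0.5, 0.0, 0.3]
opening: 0.085
```

Request:
arm_command:
  plan:
    - [[-0.01,0,0,0,0,0,0.085],[-0.02,0,0,0,0,0,0.085],[-0.03,0,0,0,0,0,0.085],[-0.03,0,0,0,0,0,0.085],[-0.02,0,0,0,0,0,0.085],[0,0,0,0,0,0,0.085]]

```text
t: 20.45
tool_pos: [0.5746, 0.0252, 0.138]
tool_rot: [-2.137, 0.185, 2.126]
contact_force: [1.6, -0.9, 1.5]
opening: 0.0849
```

```bash
cat > run4.py <<'E'
from fit import *
np.set_printoptions(precision=4,suppress=True)
M={};I={}
for n in("top","side"):
    im=get_image(n); I[n]=im; h=cv2.cvtColor(im,cv2.COLOR_RGB2HSV).astype(int); H,S,V=h[...,0],h[...,1],h[...,2]
    c=proj(n,(.468,-.234,.01)); yy,xx=np.mgrid[:420,:560]
    m=((np.hypot(xx-c[0],yy-c[1])<40)&(V>150)&(S<70)).astype(np.uint8)
    k,lab,st,ce=cv2.connectedComponentsWithStats(m)
    j=1+np.argmax(st[1:,4]) if k>1 else 0; print(n,"white",st[j],ce[j]); M[n]=(lab==j).astype(np.uint8)
    for d in mark_of(n,"tile"): print(n,round(d["conf"],2),w(n,d["at"]))
q=onz("top",np.array(np.nonzero(M["top"]))[::-1].mean(1),.013)
print("tri top centre",tri(("top",np.array(np.nonzero(M["top"]))[::-1].mean(1)),("side",np.array(np.nonzero(M["side"]))[::-1].mean(1))),q)
for V in(("top","side"),("top",),("side",)): print(V,fit("tile",(q[0],q[1],-.45),(.04,.04,.009),.004,V,M))
f=lambda x:cv2.resize(x[:,:,::-1],None,fx=2.6,fy=2.6,interpolation=cv2.INTER_CUBIC)
cv2.imwrite('pics/felt.png',np.hstack([f(I["side"][130:280,240:390]),f(I["top"][170:320,260:410])]))
print(pose()[2]["t"],pose()[0])
E
python3 run4.py
```

```text
top white [414 218  25  68 966] [425.3251 254.0673]
top 0.84 [ 0.5571 -0.1003  0.0012]
top 0.54 [ 0.5153 -0.24    0.0018]
side white [335 167   9   8  20] [338.35 170.8 ]
side 0.84 [ 0.4208  0.0283 -0.0035]
side 0.64 [ 0.5516 -0.1022 -0.0035]
side 0.53 [ 0.5137 -0.244   0.002 ]
tri top centre (array([ 0.5024, -0.29  , -0.0284]), np.float64(0.06446997053311203)) [ 0.4668 -0.2883  0.013 ]
('top', 'side') (array([ 0.455 , -0.2879, -0.1299]), np.float64(0.15312037096670317), ['top', 'side'])
('top',) (array([ 0.455 , -0.2879, -0.1299]), np.float64(0.30624074193340634), ['top'])
('side',) (array([ 0.4668, -0.2883, -0.6   ]), np.float64(0.0), ['side'])
20.65 [0.5706 0.0254 0.1305]
```

View pics/felt.png

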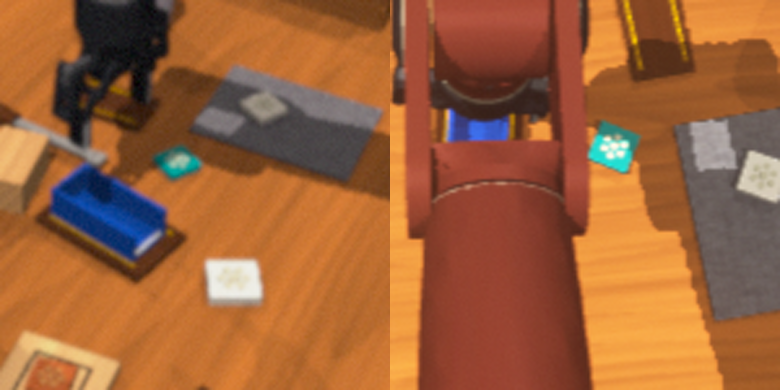

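The mould is back level on its stand (side crop 108,210). The white tile lies flat on the felt (side crop 265,105; top crop 765,177), and the arm's shadow threw off my colour mask. I'll fit it from the network masks instead.

```bash
python3 - <<'E'
from fit import *
from go import goto
np.set_printoptions(precision=4,suppress=True)
M={}
for n in("top","side"):
    get_image(n); m=near(n,"tile",np.array([.5145,-.242]),.03)
    if m is not None: M[n]=m; print(n,m.sum())
if len(M)==2: print("height",tri(*[(n,np.array(np.nonzero(m))[::-1].mean(1)) for n,m in M.items()]))
for V in(("top","side"),("top",),("side",)):
    if all(v in M for v in V): print(V,fit("tile",(.5145,-.242,-.4),(.04,.04,.009),.004,V,M))
p,r,o=pose(); goto(np.array([.5145,-.242,.1]),down(np.radians(-25),r),0,0)
E
```

```text
top 287
('top',) (array([ 0.5138, -0.2417, -0.4132]), np.float64(0.9413873076112166), ['top'])
t 20.85 p [0.5704 0.0254 0.1298] F [ 0.63 -1.4  -0.64] open 0.085 q [-0.09  0.01  1.83 -0.    1.31  1.66]
total shift (tool) [0.0303 0.273  0.009 ] turn [15.12  0.42 -0.14]
```

Request:
arm_command:
  plan:
    - [[0,0.015,-0.003,1.1,0,0,0.06],[0,0.027,-0.003,1.2,0,0,0.06],[0.001,0.034,-0.002,1.5,0,0,0.06],[0.002,0.034,-0.001,1.5,0,0,0.06],[0.003,0.034,0,1.5,0,0,0.06],[0.003,0.034,0.001,1.5,0,0,0.06],[0.003,0.034,0.002,1.5,0,0,0.06],[0.003,0.028,0.002,1.5,0,0,0.06],[0.003,0.018,0.002,1.2,0,0,0.06],[0,0.008,0.001,1,0,0,0.06],[0,0,0,0,0,0,0.06],[0,0,0,0,0,0,0.06]]

```text
t: 21.85
tool_pos: [0.492, -0.2369, 0.1004]
tool_rot: [-1.966, 0.417, 2.015]
contact_force: [0.2, -0.1, -0.6]
opening: 0.0602
```

```bash
python3 go.py .513 -.2415 .04 -23.7
```

```text
t 21.85 p [ 0.492  -0.2369  0.1004] F [ 0.2  -0.12 -0.62] open 0.0602 q [-0.58 -0.    1.89 -0.01  1.27  1.41]
total shift (tool) [ 0.0598 -0.0044 -0.0225] turn [-0.14  1.38 -0.12]
```

Request:
arm_command:
  plan:
    - [[0.01,-0.002,-0.011,0,1.3,0,0.06],[0.018,-0.002,-0.01,0,0,0,0.06],[0.018,0,0,0,0,0,0.06],[0.008,0,0,0,0,0,0.06],[0,0,0,0,0,0,0.06],[0,0,0,0,0,0,0.06]]

```text
t: 22.35
tool_pos: [0.5176, -0.2358, 0.0456]
tool_rot: [-2.0, 0.412, 1.996]
contact_force: [0.1, -0.2, 0.2]
opening: 0.06
```

```bash
python3 go.py .513 -.2415 .0065 -23.7
```

```text
t 22.35 p [ 0.5176 -0.2358  0.0456] F [ 0.11 -0.16  0.19] open 0.06 q [-0.56  0.11  1.88  0.    1.15  1.42]
total shift (tool) [0.0391 0.007  0.002 ] turn [ 0.4  -0.12 -0.  ]
```

Request:
arm_command:
  plan:
    - [[0.01,0.007,0.002,0.4,0,0,0.06],[0.012,0,0,0,0,0,0.06],[0.008,0,0,0,0,0,0.06],[0,0,0,0,0,0,0.06],[0,0,0,0,0,0,0.06]]

```text
t: 22.77
tool_pos: [0.5141, -0.2418, 0.0152]
tool_rot: [-2.0, 0.419, 1.989]
contact_force: [-0.0, 0.8, -0.3]
opening: 0.0599
```

```bash
python3 go.py .513 -.2415 .0065 -23.7; python3 -c "
from h import *
a=get_image('side')[120:220,290:390,::-1]
cv2.imwrite('pics/grip2.png',cv2.resize(a,None,fx=5,fy=5,interpolation=cv2.INTER_CUBIC))"
```

```text
t 22.7667 p [ 0.5141 -0.2418  0.0152] F [-0.    0.8  -0.34] open 0.0599 q [-0.57  0.15  1.9   0.    1.09  1.41]
total shift (tool) [0.0087 0.0002 0.0011] turn [ 0.05 -0.34 -0.03]
```

View pics/grip2.png

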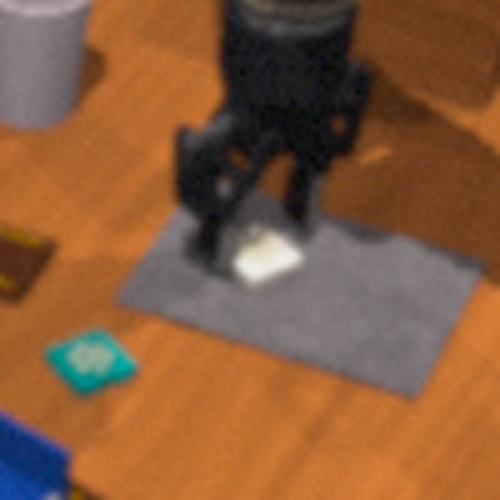

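The fingers sit on either side of the tile (crop 210,250 and 300,215), which is at (262,258). Lower and grip gently.

Request:
arm_command:
  plan:
    - [[0.005,0,0.001,0,-0.3,0,0.06],[0.003,0,0,0,0,0,0.06],[0,0,0,0,0,0,0.06],[0,0,0,0,0,0,0.06]]

```text
t: 23.15
tool_pos: [0.5136, -0.2419, 0.0074]
tool_rot: [-1.996, 0.419, 1.993]
contact_force: [0.4, -0.4, 0.1]
opening: 0.0598
```

```bash
python3 go.py .513 -.2415 .0065 -23.7
```

```text
t 23.15 p [ 0.5136 -0.2419  0.0074] F [ 0.41 -0.38  0.13] open 0.0598 q [-0.57  0.16  1.9  -0.    1.08  1.41]
total shift (tool) [ 0.0009 -0.0001  0.0007] turn [ 0.03 -0.09 -0.04]
```

Request:
arm_command:
  plan:
    - [[0,0,0,0,0,0,0.03],[0,0,0,0,0,0,0.03],[0,0,0,0,0,0,0.03],[0,0,0,0,0,0,0.03],[0,0,0,0,0,0,0.03]]
  squeeze: 30

```text
t: 23.57
tool_pos: [0.5144, -0.2423, 0.0085]
tool_rot: [-1.998, 0.42, 1.991]
contact_force: [0.2, 0.7, -1.0]
opening: 0.0386
```

```bash
python3 go.py .513 -.2415 .0065 -23.7
```

```text
t 23.5667 p [ 0.5144 -0.2423  0.0085] F [ 0.24  0.74 -1.  ] open 0.0386 q [-0.57  0.16  1.9  -0.    1.08  1.41]
total shift (tool) [ 0.002  -0.0002  0.0016] turn [ 0.03 -0.2  -0.05]
```

Request:
arm_command:
  plan:
    - [[-0.005,0,0,0,0,0,0.03],[-0.015,0,0,0,0,0,0.03],[-0.025,0,0,0,0,0,0.03],[-0.028,0,0,0,0,0,0.03],[-0.02,0,0,0,0,0,0.03],[-0.008,0,0,0,0,0,0.03],[0,0,0,0,0,0,0.03]]

```text
t: 24.15
tool_pos: [0.5121, -0.2407, 0.1124]
tool_rot: [-1.991, 0.417, 1.996]
contact_force: [-0.9, -0.2, -0.9]
opening: 0.0385
```

```bash
python3 - <<'E'
from fit import *
from go import goto
p,r,o=pose(); goto(np.array([.5005,.3225,.11]),down(np.radians(7.7),r),18,.03)
# outline: dark pixels on board around bay
for n in("top","side"):
    im=get_image(n); V=cv2.cvtColor(im,cv2.COLOR_RGB2GRAY).astype(float)
    bg=cv2.medianBlur(im,11); D=cv2.cvtColor(bg,cv2.COLOR_RGB2GRAY).astype(float)-V
    pts=[]
    yy,xx=np.mgrid[:420,:560]; c=proj(n,(.5005,.3225,.014)); ok=(np.hypot(xx-c[0],yy-c[1])<40)&(D>25)
    P=np.array([onz(n,(u,v),.014)[:2]-[.5005,.3225] for v,u in np.argwhere(ok)])
    a=np.radians(7.7); Q=P@np.array([[np.cos(a),-np.sin(a)],[np.sin(a),np.cos(a)]])
    Q=Q[(abs(Q)<.036).all(1)]
    for ax in(0,1):
        for s in(1,-1):
            k=(Q[:,ax]*s>.02)&(abs(Q[:,1-ax])<.02)
            if k.sum()>8:
                f=np.polyfit(Q[k,1-ax],Q[k,ax],1); print(n,"xy"[ax],s,k.sum(),"at",f[1].round(4),"slope deg",np.degrees(np.arctan(f[0])).round(1))
E
```

```text
t 24.15 p [ 0.5121 -0.2407  0.1124] F [-0.87 -0.18 -0.95] open 0.0385 q [-0.57  0.02  1.85 -0.    1.27  1.41]
total shift (tool) [ 0.003  -0.5112  0.2367] turn [-31.36   0.14   0.04]
[0.0002, -0.0284, 0.0131, -1.74, 0.01, 0.0, 0.03]
[0.0002, -0.0288, 0.0123, -1.74, 0.01, 0.0, 0.03]
[0.0002, -0.0291, 0.0114, -1.74, 0.01, 0.0, 0.03]
[0.0002, -0.0295, 0.0105, -1.74, 0.01, 0.0, 0.03]
[0.0002, -0.0298, 0.0096, -1.74, 0.01, 0.0, 0.03]
[0.0002, -0.0301, 0.0087, -1.74, 0.01, 0.0, 0.03]
[0.0002, -0.0303, 0.0078, -1.74, 0.01, 0.0, 0.03]
[0.0001, -0.0305, 0.0069, -1.74, 0.01, 0.0, 0.03]
[0.0001, -0.0307, 0.0059, -1.74, 0.01, 0.0, 0.03]
[0.0001, -0.0309, 0.005, -1.74, 0.01, 0.0, 0.03]
[0.0001, -0.031, 0.004, -1.74, 0.01, 0.0, 0.03]
[0.0001, -0.0311, 0.0031, -1.74, 0.01, 0.0, 0.03]
[0.0001, -0.0312, 0.0021, -1.74, 0.01, 0.0, 0.03]
[0.0001, -0.0313, 0.0012, -1.74, 0.01, 0.0, 0.03]
[0.0001, -0.0313, 0.0002, -1.74, 0.01, 0.0, 0.03]
[0.0001, -0.0313, -0.0007, -1.74, 0.01, 0.0, 0.03]
[0.0001, -0.0313, -0.0017, -1.74, 0.01, 0.0, 0.03]
[0.0001, -0.0312, -0.0026, -1.74, 0.01, 0.0, 0.03]
top x 1 29 at 0.0287 slope deg 0.1
top x -1 26 at -0.0273 slope deg -0.3
top y 1 30 at 0.0295 slope deg -0.9
top y -1 25 at -0.0267 slope deg 0.5
side x 1 34 at 0.0261 slope deg -1.3
side x -1 30 at -0.0298 slope deg -0.5
side y 1 37 at 0.0283 slope deg -0.3
side y -1 36 at -0.0275 slope deg 0.3
```

The empty outline measures 56 mm in both views, with its centre at (0.500, 0.323) and yaw 7.7°. Carry the tile there.

Request:
arm_command:
  plan:
    - [[0,-0.012,0.006,-1,0,0,0.03],[0,-0.022,0.01,-1.7,0,0,0.03],[0,-0.03,0.013,-1.7,0,0,0.03],[0,-0.032,0.012,-1.7,0,0,0.03],[0,-0.032,0.011,-1.7,0,0,0.03],[0,-0.033,0.01,-1.7,0,0,0.03],[0,-0.033,0.009,-1.7,0,0,0.03],[0,-0.033,0.008,-1.7,0,0,0.03],[0,-0.033,0.007,-1.7,0,0,0.03],[0,-0.033,0.006,-1.7,0,0,0.03],[0,-0.033,0.005,-1.7,0,0,0.03],[0,-0.033,0.004,-1.7,0,0,0.03],[0,-0.033,0.003,-1.7,0,0,0.03],[0,-0.033,0.001,-1.7,0,0,0.03],[0,-0.03,0,-1.7,0,0,0.03],[0,-0.026,-0.001,-1.7,0,0,0.03],[0,-0.02,-0.001,-1.7,0,0,0.03],[0,-0.01,-0.001,-1,0,0,0.03],[0,0,0,0,0,0,0.03],[0,0,0,0,0,0,0.03]]

```text
t: 25.92
tool_pos: [0.4592, 0.3216, 0.0766]
tool_rot: [2.08, 0.157, -2.226]
contact_force: [-0.3, -0.7, -0.4]
opening: 0.0387
```

```bash
python3 go.py .5 .3232 .05 7.7
```

```text
t 25.9167 p [0.4592 0.3216 0.0766] F [-0.27 -0.66 -0.38] open 0.0387 q [0.46 0.08 1.85 0.04 1.26 1.88]
total shift (tool) [ 0.0237  0.0044 -0.0423] turn [0.17 3.84 0.74]
```

Request:
arm_command:
  plan:
    - [[0,0.001,-0.015,0,1.9,0.4,0.03],[0.005,0.002,-0.015,0.2,1.9,0.3,0.03],[0.008,0.001,-0.01,0,0,0,0.03],[0.008,0,-0.002,0,0,0,0.03],[0,0,0,0,0,0,0.03],[0,0,0,0,0,0,0.03]]

```text
t: 26.42
tool_pos: [0.4997, 0.316, 0.0491]
tool_rot: [2.148, 0.131, -2.16]
contact_force: [-0.6, 0.6, -0.1]
opening: 0.0388
```

```bash
python3 go.py .5 .3232 .022 7.7
```

```text
t 26.4167 p [0.4997 0.316  0.0491] F [-0.58  0.6  -0.09] open 0.0388 q [ 0.44  0.16  1.82 -0.    1.17  1.88]
total shift (tool) [ 0.027  -0.0073 -0.0014] turn [-0.45  0.34 -0.25]
```

Request:
arm_command:
  plan:
    - [[0.006,-0.007,-0.001,-0.4,0.3,-0.2,0.03],[0.01,0,0,0,0,0,0.03],[0.006,0,0,0,0,0,0.03],[0,0,0,0,0,0,0.03],[0,0,0,0,0,0,0.03]]

```text
t: 26.83
tool_pos: [0.4982, 0.3224, 0.0246]
tool_rot: [2.15, 0.142, -2.154]
contact_force: [-0.4, 0.5, -0.6]
opening: 0.0384
```

```bash
python3 go.py .5 .3232 .0195 7.7
```

```text
t 26.8333 p [0.4982 0.3224 0.0246] F [-0.36  0.5  -0.64] open 0.0384 q [ 0.45  0.19  1.83 -0.    1.12  1.89]
total shift (tool) [ 0.0051 -0.0006 -0.0019] turn [-0.09  0.11 -0.05]
```

Request:
arm_command:
  plan:
    - [[0.003,-0.001,-0.002,-0.1,0.1,0,0.03],[0.002,0,0,0,0,0,0.03],[0,0,0,0,0,0,0.03],[0,0,0,0,0,0,0.03]]

```text
t: 27.17
tool_pos: [0.5002, 0.3242, 0.0192]
tool_rot: [2.151, 0.145, -2.151]
contact_force: [-0.5, -0.7, 0.5]
opening: 0.0386
```

Request:
arm_command:
  plan:
    - [[0.0012,0,0,0,0,0,0.03],[0,0,0,0,0,0,0.03]]

```text
t: 27.33
tool_pos: [0.5005, 0.3243, 0.0183]
tool_rot: [2.152, 0.145, -2.15]
contact_force: [-0.1, 0.6, -0.0]
opening: 0.0388
```

```bash
python3 go.py .5 .3232 .0185 7.7
```

```text
t 27.3333 p [0.5005 0.3243 0.0183] F [-0.11  0.63 -0.01] open 0.0388 q [ 0.45  0.21  1.82 -0.    1.11  1.89]
total shift (tool) [-0.0002  0.001   0.0006] turn [ 0.06 -0.05 -0.03]
```

Request:
arm_command:
  plan:
    - [[0.0012,0.0005,0,0,0,0,0.03],[0,0,0,0,0,0,0.03]]

```text
t: 27.5
tool_pos: [0.5012, 0.3243, 0.0182]
tool_rot: [2.154, 0.146, -2.149]
contact_force: [0.9, -0.1, -0.8]
opening: 0.0387
```

Request:
arm_command:
  plan:
    - [[0.0008,0,0,0,0,0,0.03],[0,0,0,0,0,0,0.03]]

```text
t: 27.67
tool_pos: [0.5017, 0.3245, 0.018]
tool_rot: [2.155, 0.147, -2.148]
contact_force: [0.0, -0.5, -1.1]
opening: 0.0386
```

Request:
arm_command:
  plan:
    - [[0,0,0,0,0,0,0.045],[0,0,0,0,0,0,0.055],[0,0,0,0,0,0,0.058],[0,0,0,0,0,0,0.058]]

```text
t: 28.0
tool_pos: [0.5016, 0.3243, 0.0177]
tool_rot: [2.155, 0.146, -2.148]
contact_force: [0.1, -0.3, 0.1]
opening: 0.0581
```

Request:
arm_command:
  plan:
    - [[-0.006,0,0,0,0,0,0.058],[-0.015,0,0,0,0,0,0.058],[-0.025,0,0,0,0,0,0.058],[-0.025,0,0,0,0,0,0.058],[-0.03,0,0,0,0,0,0.058],[-0.03,0,0,0,0,0,0.058],[-0.025,0.02,0,0,0,0,0.058],[-0.02,0.03,0,0,0,0,0.058],[0,0.035,0,0,0,0,0.058],[0,0.035,0,0,0,0,0.058],[0,0.03,0,0,0,0,0.058],[0,0.015,0,0,0,0,0.058],[0,0,0,0,0,0,0.058]]

```text
t: 29.08
tool_pos: [0.524, 0.1547, 0.2088]
tool_rot: [2.157, 0.149, -2.138]
contact_force: [0.0, 0.1, -0.5]
opening: 0.058
```

```bash
python3 - <<'E'
from fit import *
np.set_printoptions(precision=4,suppress=True)
print(pose()[2]["t"],pose()[0],pose()[2]["opening"])
I={n:get_image(n) for n in("top","side")}
for t,s,d,z in(("tile",(.5,.3232,.134),(.04,.04,.009),.014),):
    M={n:near(n,t,np.array(s[:2]),.03) for n in I}; M={k:v for k,v in M.items() if v is not None}; print(t,list(M)); print(fit(t,s,d,z,tuple(M),M))
M={}
for n,im in I.items():
    h=cv2.cvtColor(im,cv2.COLOR_RGB2HSV).astype(int); c=proj(n,(.571,.025,.03)); yy,xx=np.mgrid[:420,:560]
    b=((np.hypot(xx-c[0],yy-c[1])<50)&(h[...,0]>105)&(h[...,0]<130)&(h[...,1]>110)).astype(np.uint8)
    hu=cv2.convexHull(np.argwhere(b)[:,::-1].astype(np.int32)); m=np.zeros_like(b); cv2.fillPoly(m,[hu],1); M[n]=m
for V in(("top","side"),("top",),("side",)): print("mould",V,fit("mould",(.573,.025,-.17),(.11,.056,.036),.01,V,M))
f=lambda x:cv2.resize(x[:,:,::-1],None,fx=2.2,fy=2.2,interpolation=cv2.INTER_CUBIC)
cv2.imwrite('pics/end.png',np.hstack([f(I["side"][170:350,170:350]),f(I["top"][170:350,150:330])]))
E
```

```text
29.0833 [0.524  0.1547 0.2088] 0.05804156931926033
tile ['top', 'side']
(array([0.5012, 0.3262, 0.14  ]), np.float64(0.8331327359039408), ['top', 'side'])
mould ('top', 'side') (array([ 0.5745,  0.0264, -0.1754]), np.float64(0.7232426718511387), ['top', 'side'])
mould ('top',) (array([ 0.5756,  0.0264, -0.1803]), np.float64(0.9278775556308596), ['top'])
mould ('side',) (array([ 0.5738,  0.0189, -0.1971]), np.float64(0.5617750531192309), ['side'])
```

View pics/end.png

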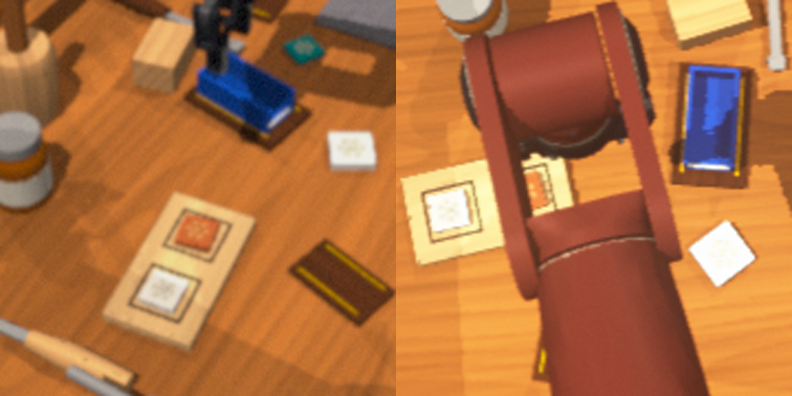

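The tile is inside the empty outline (side crop 162,290; top crop 450,212), square to it and flat. The mould is on its stand between the yellow lines, and the brown tile hasn't moved. Handing in.

```bash
python3 -c "
from station import *
print(finish_job())"
```

```text
the job is handed in; nothing more can be done
None
```

The job is done and handed in at about 29 s on the robot's clock, against the 64 s limit.

- **Tipping:** I carried the mould to the felt, touched its lip down with about 2 N and tipped it about the lip. It stayed at 50.4° for about 1.3 s with the lip touching. The contact force peaked at about 9 N on the way, at around 40°, and the lip calculated about 1–2 mm clear at some stages, so contact was re-made before the hold.
- **Tile leaving the mould:** at the end of the hold the tile had slid to the lip but was still partly in the mould. It came fully onto the felt as I drew the mould back.
- **Mould:** it is back level on its stand, between the yellow lines. In the top view it lies within about 1.5 mm and 0.6° of where it started. The final side-view fit was poor because the gripper was in front of the mould, so I did not use it.
- **Tile:** it lies flat in the empty outline, about 3 mm from the centre and within 0.5° of square. When I set it down the force reading was too small to confirm contact, so I relied on its height, and the picture afterwards shows it flat.
- **Other things:** I saw no sign that the brown tile, the larger white tile or the turquoise tile had moved. I only checked the bystanders by eye, and not all of them were in the final view.

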